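Open the gauge block

TASK

The gauge block on the inspection bench has to be opened for its check: first stand whatever is in the way in front of it (jar, loupe, weight) upright on the green mat. Then pry loose every orange dust cover that is on the block by levering the yellow flat pry tool in the notch in front of it; do not touch a cover with the fingers until it has snapped up. Finally all the covers belong in the blue tub and the pry tool back on the green mat, with everything else on the bench left where it is.

Things in the scene. Friction and masses are not known exactly. Their poses are not given: they have to be found in the camera images.
- block: Fixed grey gauge block, 78 mm (x) by 252 (y) by 70 high. Origin on the underside, z up; front face (to the robot) at x = -37.5 mm, back at +40.5. Three open nests at y = +84, 0, -84 mm (numbers 0, 1, 2), 48 wide, 63 long, hollow from z = 30 mm up. A seated cover's underside is at z = 62 mm. Two spring catches per nest, left and right of its centre.
- notch0 (a point): Middle of the outer edge of the floor of notch 0 in the block's front wall: 18 mm wide, open at the top, floor 58 mm above the block's underside, 6 mm through (x), behind it the hollow nest; yellow mark below. Block's axes. This edge is the fulcrum for prying: a seated cover's front edge is 7.5 mm farther in (+x), its underside 4 mm higher.
- notch1 (a point): Middle of the outer edge of the floor of notch 1 in the block's front wall: 18 mm wide, open at the top, floor 58 mm above the block's underside, 6 mm through (x), behind it the hollow nest; yellow mark below. Block's axes. This edge is the fulcrum for prying: a seated cover's front edge is 7.5 mm farther in (+x), its underside 4 mm higher.
- notch2 (a point): Middle of the outer edge of the floor of notch 2 in the block's front wall: 18 mm wide, open at the top, floor 58 mm above the block's underside, 6 mm through (x), behind it the hollow nest; yellow mark below. Block's axes. This edge is the fulcrum for prying: a seated cover's front edge is 7.5 mm farther in (+x), its underside 4 mm higher.
- cover0: Orange cover 0 (may be absent), 60 g. Plate 60 x 56 x 6 mm, on it a rib along x, 30 long, 12 wide, top 22 mm above the origin; lugs left and right; skirt 10 mm deep under the rear half (x over 0). Origin: centre of the plate's underside. Seated: 4 mm above the notch point; about 15 N from below, 24 mm in from the front edge, pops it: it then lies loose on the catches, 5 to 7 mm higher.
- cover1: Orange cover 1 (may be absent), 60 g. Plate 60 x 56 x 6 mm, on it a rib along x, 30 long, 12 wide, top 22 mm above the origin; lugs left and right; skirt 10 mm deep under the rear half (x over 0). Origin: centre of the plate's underside. Seated: 4 mm above the notch point; about 15 N from below, 24 mm in from the front edge, pops it: it then lies loose on the catches, 5 to 7 mm higher.
- cover2: Orange cover 2 (may be absent), 60 g. Plate 60 x 56 x 6 mm, on it a rib along x, 30 long, 12 wide, top 22 mm above the origin; lugs left and right; skirt 10 mm deep under the rear half (x over 0). Origin: centre of the plate's underside. Seated: 4 mm above the notch point; about 15 N from below, 24 mm in from the front edge, pops it: it then lies loose on the catches, 5 to 7 mm higher.
- mat: Fixed green mat, 300 mm (x) by 230 mm (y), 3 mm thick. Origin at the centre of its underside, z up.
- tub: Fixed open blue tub, 260 mm (x) by 120 mm (y) outside, 40 mm high, walls and floor 4 to 5 mm. Origin at the centre of its underside, z up.
- pry: Flat pry tool, 90 g, lying on the mat along its own x. Yellow handle 100 mm long, 16 mm wide (y), 20 mm high, from x = -75 to +25 mm; steel blade 10 mm wide (y), 3 mm thick, centred 10 mm above the origin's height, running on to x = +95 mm. Origin on the handle's underside near the centre of mass; z up.
- pry_tip (a point): Middle of the end of the pry tool's blade (x = +95 mm, z = +10 mm in the tool's frame).
- jar: Amber jar with a white cap, diameter 48 mm, 38 mm high, 90 g; may be absent. Origin at the centre of its underside, z up.
- loupe: Black eye loupe diameter 44 mm at the top, 46 mm at the foot, 38 mm at the waist 14 mm up, 38 mm high, 60 g; may be absent. Origin at the centre of its underside, z up.
- weight: Steel weight, diameter 46 mm up to 26 mm height, above it a knob of diameter 28 mm, 40 mm high in all, 250 g; may be absent. Origin at the centre of its underside, z up.
- calculator: Bystander: black calculator, 150 by 100 by 14 mm. Origin at the centre of its underside, z up.
- tape: Bystander: clear ring of tape, diameter 90 mm, 24 mm high. Origin at the centre of its underside, z up.
- spray: Bystander: white bottle with a blue cap, diameter 66 mm, 170 mm high. Origin at the centre of its underside, z up.
- samples: Bystander: white closed sample box, 75 by 55 by 30 mm. Origin at the centre of its underside, z up.
- vial: Bystander: clear upright container, diameter 34 mm, 85 mm high. Origin at the centre of its underside, z up.
- eraser: Bystander: blue eraser, 50 by 24 by 14 mm. Origin at the centre of its underside, z up.

How it is judged (in metres and radians):
On the way, in this order (a step that is already met when the one before it is completed fails the run):
1. everything that stood in front of the block stands upright on the green mat (x of jar in the frame of mat between -0.15 and 0.15 m and y of jar in the frame of mat between -0.115 and 0.115 m and z of jar in the frame of mat between 0 and 0.008 m and angle between each of jar, loupe, weight's own z axis and vertical below 0.2 rad and x of loupe in the frame of mat between -0.15 and 0.15 m and y of loupe in the frame of mat between -0.115 and 0.115 m and z of loupe in the frame of mat between 0 and 0.008 m and x of weight in the frame of mat between -0.15 and 0.15 m and y of weight in the frame of mat between -0.115 and 0.115 m and z of weight in the frame of mat between 0 and 0.008 m), for 0.2 s.
2. every cover on the block has been pried loose: its middle has come up at least 4 mm from its seat ((z of cover0 in the frame of notch0 above 0.008 m or horizontal distance between cover0 and notch0 above 0.06 m) and (z of cover1 in the frame of notch1 above 0.008 m or horizontal distance between cover1 and notch1 above 0.06 m) and (z of cover2 in the frame of notch2 above 0.008 m or horizontal distance between cover2 and notch2 above 0.06 m)), for 0.2 s.
At the end, for the whole second after the job is handed in: All present obstacles stand upright (within 0.2 rad) on the mat, origin within its outline; all present covers lie in the tub (origin inside its walls, less than 50 mm up); the pry tool lies on the mat, origin within its outline and less than 30 mm up; all at rest (all of step 1 and linear speed of each of jar, loupe, weight, cover0, cover1, cover2, pry below 0.02 m/s and x of cover0 in the frame of tub between -0.126 and 0.126 m and y of cover0 in the frame of tub between -0.056 and 0.056 m and z of cover0 in the frame of tub between 0 and 0.05 m and x of cover1 in the frame of tub between -0.126 and 0.126 m and y of cover1 in the frame of tub between -0.056 and 0.056 m and z of cover1 in the frame of tub between 0 and 0.05 m and x of cover2 in the frame of tub between -0.126 and 0.126 m and y of cover2 in the frame of tub between -0.056 and 0.056 m and z of cover2 in the frame of tub between 0 and 0.05 m and x of pry in the frame of mat between -0.15 and 0.15 m and y of pry in the frame of mat between -0.115 and 0.115 m and z of pry in the frame of mat between -0.002 and 0.03 m); the robot touches nothing.
It fails at once if the fingers or arm touch cover 0 (over 1 N) while it is still snapped in (contact force between any of the fingers, the arm and cover0 above 1 N and z of cover0 in the frame of notch0 below 0.0065 m and horizontal distance between cover0 and notch0 below 0.045 m).
It fails at once if the fingers or arm touch cover 1 (over 1 N) while it is still snapped in (contact force between any of the fingers, the arm and cover1 above 1 N and z of cover1 in the frame of notch1 below 0.0065 m and horizontal distance between cover1 and notch1 below 0.045 m).
It fails at once if the fingers or arm touch cover 2 (over 1 N) while it is still snapped in (contact force between any of the fingers, the arm and cover2 above 1 N and z of cover2 in the frame of notch2 below 0.0065 m and horizontal distance between cover2 and notch2 below 0.045 m).
It fails at once if a bystander is moved more than 40 mm or tipped (distance of any of calculator, tape, spray, samples, vial, eraser from where it was at the start of the episode above 0.04 m or angle between any of calculator, tape, spray, samples, vial, eraser's own z axis and vertical above 0.4 rad).
Of cover0, cover1, cover2 only 2 to 3 are there at a start; the rules pass over those that are not, and their reading is None.
Of jar, loupe, weight only 1 to 2 are there at a start; the rules pass over those that are not, and their reading is None.
At some moment in a run one of jar, loupe, weight may be knocked a few centimetres aside while the robot is not near it.
It also fails if it takes over 210 s, if anything falls off the work surface, if the arm or the gripper's body presses on something with over 40 N, if the wrist force passes 120 N, or if a joint passes its speed limit or range.

ROBOT

A 6-joint arm with a two-finger parallel gripper is mounted at the origin on the work surface. World frame = base frame: x ahead of the robot, y to its left, z up, the work surface at z = 0. Lengths are in mm, angles in rad, forces in N, time in s.
With the tool pointing down it reaches from about 400 to 925 mm from the base axis. Payload 12.5 kg.
Tool frame: the origin (TCP) lies at the very end of the fingers, on their centre line; the grasp point (between the pads) lies 19 mm behind it; z points along the fingers, y is the line along which they close (so a half turn about z gives the same grasp; the last joint's range is limited). The gripper opens to 95 mm and grips with 3 to 60 N. Pads are 20 mm wide; open, the fingers measure 119 mm over their backs; the gripper's body (75 mm by 180 mm) begins 59 mm behind the grasp point.
Start: joints at [1.09, 0.491, 1.559, -0, 1.092, -0.106], TCP at [228.789, 581.638, 214.661] pointing down, gripper open.
Joint ranges: [-3.1, 3.1], [-0.84, 2.19], [0.05, 2.79], [-1.13, 4.28], [0.06, 2.93], [-2.69, 2.69]. Speed limits (rad/s): [2.22, 2.22, 2.79, 3.14, 3.14, 3.14].

INTERFACE

Orientations are given as [roll, pitch, yaw] about the fixed x, y, z axes, in that order (R = Rz(yaw) Ry(pitch) Rx(roll)).
In Python, from cell import env gives the robot as it stands.
- The arm moves only by the shell command python3 steer.py, which reads ROWS from standard input. ROWS is one flat JSON list of numbers that holds 1 to 5 rows one after another, with no inner brackets; each row has 5 numbers: dx, dy, dz in units of 50 mm, then a turn about the tool's z in rad, then the opening from 0.0 (shut) to 1.0 (fully open); each row is the pose to reach, as a shift and turn from the pose commanded when the command began, along the tool's axes at that moment; what a row does not reach only later rows make up. A row lasts 1/12 s, in which the tool goes at most 41.7 mm and 0.125 rad, less where a joint would pass 70% of its speed; a pose out of reach is approached as far as the arm can. The fingers move at their own pace and stop on an object; the grip force is fixed at half the most. Time passes only in rows, so rows that do not move let the fingers close. It prints the time, the measured TCP pose, the force, the opening and the grip force at its end. Input that does not fit is refused with a message, and nothing moves.
- env.state(): the state, without advancing time (a new reading comes with each control period).
- env.read_camera(name): name is "scene" or "side" or "wrist"; returns (picture, depth): 384x512x3 uint8, red, green, blue; 384x512 float32, mm along the optical axis (not along the pixel's ray), 0 where there is no reading.
- env.camera_info(name): a dict with "vertical_fov" (degrees; the focal length in pixels is half the picture's height over the tangent of half this angle, whatever the lens; pixels are square), "cx", "cy" (the principal point, pixels), "origin" and "attitude" of the camera in the world. Camera axes: x right, y down, z forward; pixel columns grow to the right and rows downward; lengths in mm; the calibration is good to about 2 mm. A picture is of the moment at which its call begins: read the wrist's pose just before it. camera_info takes no time and is no camera call; for the wrist camera it gives the pose at the moment of the call.
- env.job_done(): hands the job in; it is judged then, once.
The state is a dict: "t": time; "joints": joint angles; "qvel": joint speeds; "tau": joint torques, N m; "eef_pos": TCP position; "tcp_rot": TCP orientation; "ft_force": force on the tool from outside, world axes, zero at the start; "moment": the same for the moment, N m; "opening": opening from 0.0 (shut) to 1.0 (fully open); "grip_force": force on a finger pad.
Only numpy, scipy, OpenCV 4.12 (cv2) and the standard library are available. Lean on these libraries where they do the work, as an engineer would, in place of code of your own. Each camera call takes 0.05 s, during which the arm holds its last target. There are 200 camera calls.

## Working session

There is one attempt and no reset: what is moved stays moved. The work goes in short steps, Python scripts to look and compute and a shell command to move; the robot and the scene stay as the last step left them, time stands still between calls to the robot, and variables do not carry over. Pictures are saved under pics/ and viewed, at most 14 in all, crops included, and the job is handed in when it is done.

```bash
ls; mkdir -p pics; python3 - <<'E'
from cell import env
import cv2,json
for n in ["scene","side","wrist"]:
    i=env.camera_info(n);print(n,i)
    p,d=env.read_camera(n);cv2.imwrite(f"pics/{n}0.png",p[:,:,::-1])
print(env.state())
E
```

```text
cell.py
pics
steer.py
scene {'vertical_fov': 56.85412036731568, 'cx': 262.0893703329179, 'cy': 190.5055405157869, 'origin': array([1117.38234011, -149.1862614 ,  695.76408729]), 'attitude': array([-2.45062307,  0.01772824,  1.17465494])}
side {'vertical_fov': 44.514530375236575, 'cx': 255.23360438820984, 'cy': 192.65404535014304, 'origin': array([491.66271648, 786.39245097, 864.50347023]), 'attitude': array([-2.38980707, -0.01168899, -2.95867794])}
wrist {'vertical_fov': 63.247134533207706, 'cx': 258.03687020227056, 'cy': 185.69289626985534, 'origin': array([152.962364  , 610.67713068, 384.02043057]), 'attitude': array([2.85467481e+00, 2.03725655e-03, 1.19404981e+00])}
{'t': 0.15, 'joints': array([ 1.09040657e+00,  4.91417181e-01,  1.55929501e+00, -4.00920011e-05,
        1.09174256e+00, -1.05580010e-01]), 'qvel': array([ 9.17682557e-04, -1.79212902e-03, -7.53582557e-04, -2.27967199e-04,
        2.47755806e-05,  1.53041997e-03]), 'tau': array([ 2.26259152e-03, -6.12898064e+01, -2.58279079e+01,  6.92954357e-02,
        4.72600129e-02, -8.59843499e-05]), 'eef_pos': array([228.70125997, 581.45759589, 214.2034044 ]), 'tcp_rot': array([-3.14073160e+00, -5.54869456e-05,  2.76680138e+00]), 'ft_force': array([0.36540846, 0.7042817 , 0.11272281]), 'moment': array([-0.02608917,  0.03670082,  0.03452521]), 'grip_force': 0.0, 'opening': 1.0028158327367982}
```
View pics/scene0.png

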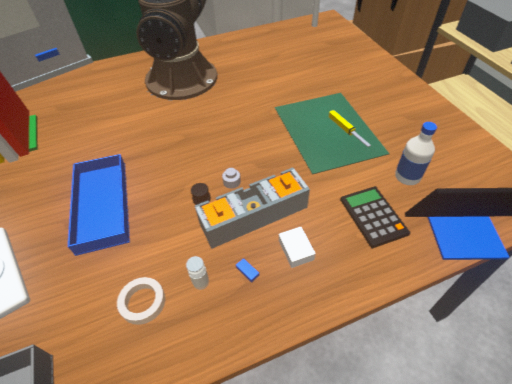

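View pics/side0.png

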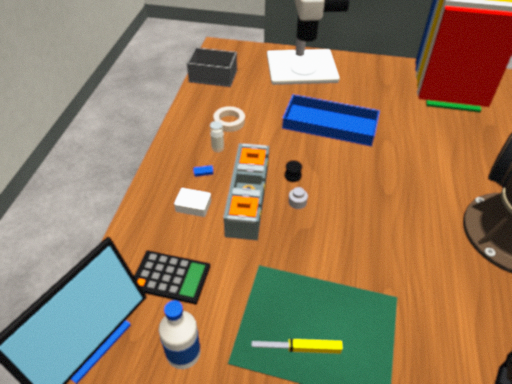

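The scene view shows the loupe (200,192) and the weight (231,178) in front of the block. Covers sit on the left (218,212) and right (286,183) nests, and the middle nest is empty. The pry tool lies on the mat (348,127) and the tub is at (98,203). The side view agrees. Next I measure positions.

```bash
cat > h.py <<'E'
from cell import env
import cv2,numpy as np
from scipy.spatial.transform import Rotation as Ro
def cloud(n):
    i=env.camera_info(n)   # pose first
    p,d=env.read_camera(n)
    f=192/np.tan(np.radians(i["vertical_fov"]/2))
    v,u=np.mgrid[:384,:512]
    c=np.stack([(u-i["cx"])/f*d,(v-i["cy"])/f*d,d],-1)
    W=c@Ro.from_euler("xyz",i["attitude"]).as_matrix().T+i["origin"]
    W[d<=0]=np.nan
    return p,W
def hsv(p): return cv2.cvtColor(p,cv2.COLOR_RGB2HSV)
def mask(p,W,h0,h1,s0=120,v0=60,box=None,z=None):
    H=hsv(p);m=(H[...,0]>=h0)&(H[...,0]<=h1)&(H[...,1]>=s0)&(H[...,2]>=v0)
    if box: m&=(W[...,0]>box[0])&(W[...,0]<box[1])&(W[...,1]>box[2])&(W[...,1]<box[3])
    if z: m&=(W[...,2]>z[0])&(W[...,2]<z[1])
    return m
def rect(P): # min area rect of xy points
    (c,s,a)=cv2.minAreaRect(P[:,:2].astype(np.float32));return np.round(c,1),np.round(s,1),round(a,1)
def show(p,name,crop=None,scale=1):
    if crop: p=p[crop[1]:crop[3],crop[0]:crop[2]]
    cv2.imwrite("pics/"+name,cv2.resize(p[:,:,::-1],None,fx=scale,fy=scale,interpolation=cv2.INTER_CUBIC))
E
python3 - <<'E'
from h import *
for n in ["scene","side"]:
    p,W=cloud(n);print(n)
    b=(200,1000,-600,600)
    for nm,m in dict(mat=mask(p,W,60,90,80,30,b,(-10,10)),tub=mask(p,W,105,125,150,60,(200,900,-600,-100),(20,60)),
        yellow=mask(p,W,22,33,150,120,b,(12,50)),orange=mask(p,W,8,20,190,150,b,(55,100)),
        low=(W[...,2]>28)&(W[...,2]<50)&(W[...,0]>300)&(W[...,0]<700)).items():
        k,l,st,ce=cv2.connectedComponentsWithStats(m.astype(np.uint8))
        for j in range(1,k):
            if st[j,4]>(25):
                P=W[l==j];print(nm,st[j,4],np.round(ce[j]),rect(P),"z",np.round(np.percentile(P[:,2],[5,50,95])))
E
```

```text
scene
mat 4701 [328. 133.] (array([442.1, 329.5]), array([227.2, 299.5]), 85.7) z [0. 3. 5.]
tub 325 [ 99. 213.] (array([ 468.4, -320.2]), array([119.6, 258.6]), 83.7) z [37. 39. 41.]
yellow 177 [341. 120.] (array([443.7, 372.4]), array([101. ,  18.7]), 7.8) z [14. 22. 24.]
orange 412 [284. 184.] (array([636.1,  96.8]), array([59.9, 54.8]), 3.6) z [66. 68. 84.]
orange 193 [220. 209.] (array([648.2, -69.9]), array([60.8, 53.3]), 6.2) z [66. 68. 83.]
low 956 [ 95. 204.] (array([ 465.8, -320.2]), array([121. , 263.7]), 83.6) z [29. 37. 40.]
low 62 [401. 169.] (array([682. , 397.9]), array([ 7.5, 35.4]), 80.9) z [30. 39. 49.]
low 118 [231. 173.] (array([523.3,   1.9]), array([38.5, 27.6]), 74.7) z [28. 38. 41.]
low 216 [200. 190.] (array([546.1, -87.5]), array([40.8, 40.7]), 30.4) z [32. 37. 39.]
low 309 [252. 200.] (array([632.5,  16.6]), array([47.4, 43.8]), 4.0) z [29. 34. 48.]
low 613 [256. 219.] (array([681.4,   7.6]), array([262.3,  70.5]), 78.2) z [29. 39. 49.]
side
mat 13938 [316. 330.] (array([441.4, 330.9]), array([229.7, 296.4]), 85.4) z [1. 3. 6.]
tub 1059 [330. 118.] (array(
[... 332 characters left out ...]
ow 55 [300.  51.] (array([ 594. , -646.3]), array([28.3, 15.2]), 3.6) z [29. 39. 50.]
low 134 [304.  66.] (array([ 571.6, -573. ]), array([75.6, 79.9]), 54.8) z [28. 29. 32.]
low 820 [331. 116.] (array([ 465.1, -320.1]), array([129.6, 260.6]), 83.7) z [29. 36. 42.]
low 190 [294. 166.] (array([543.5, -87.5]), array([41.5, 43. ]), 16.6) z [31. 38. 41.]
low 261 [248. 183.] (array([646.1,  -2.1]), array([66. , 32.7]), 17.4) z [29. 35. 48.]
low 139 [299. 193.] (array([519.3,   1.9]), array([29.3, 36.9]), 85.1) z [28. 38. 42.]
low 224 [241. 228.] (array([631.7, 137.8]), array([80.8, 22.7]), 19.6) z [29. 39. 49.]
low 172 [186. 357.] (array([670.8, 445.6]), array([59.7, 20.1]), 42.4) z [30. 40. 49.]
```

Units first: shifts go in units of 50 mm. So -167 mm is -3.34, -79 mm is -1.58.

```bash
echo '[0,0,0,-0.375,1,0,0,0,-0.375,1,0,0,0,-0.375,1,0,0,0,-0.375,1]' | python3 steer.py
for i in 1 2 3 4; do :; done
echo '[-1.58,-3.34,0,0,0.75,-1.58,-3.34,0,0,0.75,-1.58,-3.34,0,0,0.75,-1.58,-3.34,0,0,0.75,-1.58,-3.34,0,0,0.75]' | python3 steer.py
echo '[-1.58,-3.34,0,0,0.75,-1.58,-3.34,0,0,0.75,-1.58,-3.34,0,0,0.75,-1.58,-3.34,0,0,0.75,-1.58,-3.34,0,0,0.75]' | python3 steer.py
echo '[-1.58,-3.34,0,0,0.75,-1.58,-3.34,0,0,0.75,-1.58,-3.34,0,0,0.75,-1.58,-3.34,0,0,0.75,-1.58,-3.34,0,0,0.75]' | python3 steer.py
echo '[-1.58,-3.34,1.2,0,0.75,-1.58,-3.34,1.2,0,0.75,-1.58,-3.34,1.2,0,0.75,-1.58,-3.34,1.2,0,0.75,-1.58,-3.34,1.2,0,0.75]' | python3 steer.py
cat > obs.py <<'E'
from h import *
print(np.round(env.state()["eef_pos"],1),np.round(env.state()["tcp_rot"],3))
for n in ["scene","side"]:
    p,W=cloud(n)
    m=(W[...,2]>34)&(W[...,2]<46)&(W[...,0]>300)&(W[...,0]<592)&(W[...,1]>-200)&(W[...,1]<450)
    k,l,st,ce=cv2.connectedComponentsWithStats(m.astype(np.uint8))
    for j in range(1,k):
        if st[j,4]>20: print(n,st[j,4],np.round(ce[j]),rect(W[l==j]),np.round(p[l==j].mean(0)))
E
python3 obs.py
```

```text
t: 0.58
eef_pos: [228.8, 581.6, 214.5]
tcp_rot: [-3.141, -0.0, -3.135]
ft_force: [-0.1, -0.5, 0.2]
opening: 0.998
grip_force: 0.0
t: 1.0
eef_pos: [308.7, 411.2, 214.7]
tcp_rot: [-3.141, -0.0, 3.136]
ft_force: [0.4, -0.3, 0.4]
opening: 0.762
grip_force: 0.0
t: 1.42
eef_pos: [388.0, 244.4, 214.8]
tcp_rot: [-3.141, 0.0, 3.135]
ft_force: [0.4, 0.5, 0.3]
opening: 0.747
grip_force: 0.0
t: 1.83
eef_pos: [467.5, 77.1, 214.8]
tcp_rot: [-3.141, 0.001, 3.135]
ft_force: [-0.5, 1.5, 0.5]
opening: 0.747
grip_force: 0.0
t: 2.25
eef_pos: [545.8, -89.4, 153.4]
tcp_rot: [-3.141, -0.0, 3.136]
ft_force: [0.3, 0.1, -0.2]
opening: 0.751
grip_force: 0.0
[545.8 -89.4 153.4] [-3.141 -0.     3.136]
scene 81 [231. 172.] (array([524. ,   0.8]), array([26.3, 26. ]), 63.5) [197. 194. 201.]
scene 198 [199. 190.] (array([545.9, -87.6]), array([40.6, 42.2]), 32.9) [89. 69. 59.]
side 167 [294. 166.] (array([544.1, -86.7]), array([42.8, 41.7]), 60.8) [48. 38. 31.]
side 90 [298. 192.] (array([521.5,   0.6]), array([27.1, 28.8]), 23.3) [200. 196. 201.]
```

In the tool's units: 143 mm is 2.86, 1 mm is 0.02.

```bash
echo '[0.02,0.04,2.86,0,0.75,0.02,0.04,2.86,0,0.75,0.02,0.04,2.86,0,0.75,0.02,0.04,2.86,0,0.75,0.02,0.04,2.86,0,0.75]' | python3 steer.py
echo '[0,0,0,0,0.2,0,0,0,0,0.2,0,0,0,0,0.2,0,0,0,0,0.2,0,0,0,0,0.2]' | python3 steer.py
echo '[0,0,-2,0,0.2,0,0,-2,0,0.2,0,0,-2,0,0.2,0,0,-2,0,0.2]' | python3 steer.py
```

```text
t: 2.77
eef_pos: [541.8, -83.1, 8.2]
tcp_rot: [3.14, -0.006, 3.139]
ft_force: [-0.9, -0.2, -0.2]
opening: 0.75
grip_force: 0.0
t: 3.18
eef_pos: [544.5, -84.4, 12.9]
tcp_rot: [-3.141, 0.002, 3.142]
ft_force: [0.6, -0.4, 1.3]
opening: 0.456
grip_force: 0.4
t: 3.52
eef_pos: [545.6, -84.7, 116.2]
tcp_rot: [-3.14, 0.007, 3.142]
ft_force: [0.6, 0.3, -0.8]
opening: 0.442
grip_force: 30.0
```

```bash
echo '[0.36,3.5,0,0,0.2,0.36,3.5,0,0,0.2,0.36,3.5,0,0,0.2,0.36,3.5,0,0,0.2,0.36,3.5,0,0,0.2]' | python3 steer.py
echo '[0.36,3.5,0,0,0.2,0.36,3.5,0,0,0.2,0.36,3.5,0,0,0.2,0.36,3.5,0,0,0.2,0.36,3.5,0,0,0.2]' | python3 steer.py
echo '[0,0,0.8,0,0.2,0,0,1.6,0,0.2,0,0,1.84,0,0.2,0,0,1.92,0,0.2,0,0,1.92,0,0.2]' | python3 steer.py
echo '[0,0,0,0,0.2,0,0,0,0,0.2,0,0,0,0,0.2]' | python3 steer.py
echo '[0,0,0,0,0.75,0,0,0,0,0.75,0,0,0,0,0.75,0,0,0,0,0.75]' | python3 steer.py
echo '[0,0,-2.2,0,0.75,0,0,-2.2,0,0.75,0,0,-2.2,0,0.75,0,0,-2.2,0,0.75]' | python3 steer.py
python3 obs.py
```

```text
t: 3.93
eef_pos: [524.4, 95.1, 111.1]
tcp_rot: [3.141, -0.001, -3.139]
ft_force: [-0.1, 0.7, -0.0]
opening: 0.439
grip_force: 30.0
t: 4.35
eef_pos: [506.8, 270.2, 111.1]
tcp_rot: [3.141, 0.0, -3.139]
ft_force: [-0.3, -0.1, -0.5]
opening: 0.44
grip_force: 30.0
t: 4.77
eef_pos: [507.4, 264.9, 15.0]
tcp_rot: [-3.141, -0.003, 3.141]
ft_force: [0.6, 0.2, -1.0]
opening: 0.437
grip_force: 32.7
t: 5.02
eef_pos: [508.3, 265.5, 16.2]
tcp_rot: [3.141, 0.001, 3.141]
ft_force: [-1.1, 0.0, -0.4]
opening: 0.443
grip_force: 32.6
t: 5.35
eef_pos: [507.9, 265.7, 15.8]
tcp_rot: [3.141, 0.0, -3.141]
ft_force: [0.3, -0.2, 0.3]
opening: 0.666
grip_force: 0.0
t: 5.68
eef_pos: [509.8, 266.6, 131.0]
tcp_rot: [3.139, 0.008, -3.141]
ft_force: [0.0, 0.3, 1.2]
opening: 0.749
grip_force: 0.0
[509.8 266.6 131. ] [ 3.139  0.008 -3.141]
scene 152 [321. 139.] (array([508.2, 265.1]), array([40.8, 41.9]), 62.1) [59. 61. 52.]
scene 80 [231. 172.] (array([523.5,   1.5]), array([25.5, 27.1]), 72.3) [197. 194. 202.]
side 311 [290. 286.] (array([505.8, 268.3]), array([41.5, 39.7]), 11.0) [40. 44. 42.]
```

In the tool's units: -132 mm is -2.64, -7 mm is -0.14.

```bash
echo '[-0.14,-2.64,0,0,0.75,-0.14,-2.64,0,0,0.75,-0.14,-2.64,0,0,0.75,-0.14,-2.64,0,0,0.75]' | python3 steer.py
echo '[-0.16,-2.64,0,0,0.75,-0.16,-2.64,0,0,0.75,-0.16,-2.64,0,0,0.75,-0.16,-2.64,0,0,0.75,-0.16,-2.64,0,0,0.75]' | python3 steer.py
python3 obs.py
```

```text
t: 6.12
eef_pos: [514.1, 129.3, 124.0]
tcp_rot: [-3.141, -0.003, 3.139]
ft_force: [0.7, -0.3, 0.3]
opening: 0.752
grip_force: 0.0
t: 6.53
eef_pos: [522.6, -0.3, 124.3]
tcp_rot: [3.141, -0.002, 3.138]
ft_force: [0.5, -0.8, -0.5]
opening: 0.752
grip_force: 0.0
[ 5.226e+02 -3.000e-01  1.243e+02] [ 3.141e+00 -2.000e-03  3.138e+00]
scene 155 [321. 139.] (array([507.3, 266.2]), array([41. , 41.3]), 56.3) [61. 63. 53.]
scene 82 [231. 172.] (array([523. ,   1.8]), array([25.2, 26.3]), 70.9) [198. 195. 202.]
side 95 [299. 192.] (array([520.2,   1.4]), array([27.1, 26.6]), 56.6) [203. 199. 202.]
side 327 [290. 286.] (array([506.1, 267. ]), array([42.7, 42.4]), 43.0) [36. 41. 38.]
```

```bash
echo '[0,0.02,0.8,0,0.75,0,0.02,1.6,0,0.75,0,0.02,2.2,0,0.75,0,0.02,2.36,0,0.75,0,0.02,2.36,0,0.75]' | python3 steer.py
echo '[0,0,0,0,0.2,0,0,0,0,0.2,0,0,0,0,0.2,0,0,0,0,0.2,0,0,0,0,0.2]' | python3 steer.py
echo '[0,0,-2,0,0.2,0,0,-2,0,0.2,0,0,-2,0,0.2,0,0,-2,0,0.2]' | python3 steer.py
echo '[1.02,2.68,0,0,0.2,1.02,2.68,0,0,0.2,1.02,2.68,0,0,0.2,1.02,2.68,0,0,0.2,1.02,2.68,0,0,0.2]' | python3 steer.py
echo '[1.02,2.68,0,0,0.2,1.02,2.68,0,0,0.2,1.02,2.68,0,0,0.2,1.02,2.68,0,0,0.2,1.02,2.68,0,0,0.2]' | python3 steer.py
echo '[0,0,0.8,0,0.2,0,0,1.6,0,0.2,0,0,1.84,0,0.2,0,0,1.92,0,0.2,0,0,1.92,0,0.2]' | python3 steer.py
echo '[0,0,0,0,0.2,0,0,0,0,0.2,0,0,0,0,0.2]' | python3 steer.py
```

```text
t: 7.05
eef_pos: [521.7, 4.3, 5.7]
tcp_rot: [3.141, -0.004, -3.14]
ft_force: [0.0, -0.3, 1.4]
opening: 0.752
grip_force: 0.0
t: 7.47
eef_pos: [523.5, 2.6, 8.8]
tcp_rot: [-3.141, 0.002, -3.141]
ft_force: [-1.4, 0.7, 10.3]
opening: 0.479
grip_force: 30.0
t: 7.8
eef_pos: [524.5, 2.5, 111.6]
tcp_rot: [-3.141, 0.007, -3.142]
ft_force: [1.2, 0.1, -1.8]
opening: 0.473
grip_force: 30.0
t: 8.22
eef_pos: [469.6, 139.5, 106.7]
tcp_rot: [3.141, -0.002, -3.138]
ft_force: [-0.3, 0.1, -3.5]
opening: 0.478
grip_force: 30.0
t: 8.63
eef_pos: [419.3, 273.1, 106.7]
tcp_rot: [-3.142, -0.001, -3.138]
ft_force: [0.3, -0.2, -2.4]
opening: 0.472
grip_force: 30.0
t: 9.05
eef_pos: [420.5, 269.3, 10.3]
tcp_rot: [-3.14, -0.003, 3.141]
ft_force: [0.4, -1.1, -2.9]
opening: 0.474
grip_force: 30.0
t: 9.3
eef_pos: [421.1, 270.2, 11.5]
tcp_rot: [3.142, -0.0, 3.141]
ft_force: [-0.5, 0.1, -2.5]
opening: 0.475
grip_force: 30.0
```

In the tool's units: 1 mm is 0.02, 1.5 mm is 0.03.

```bash
echo '[0,0,0.02,0,0.2,0,0,0.03,0,0.2,0,0,0.03,0,0.2]' | python3 steer.py
echo '[0,0,0,0,0.75,0,0,0,0,0.75,0,0,0,0,0.75,0,0,0,0,0.75]' | python3 steer.py
echo '[0,0,-3,0,0.75,0,0,-3,0,0.75,0,0,-3,0,0.75,0,0,-3,0,0.75,0,0,-3,0,0.75]' | python3 steer.py
python3 obs.py
python3 - <<'E'
from h import *
for n in ["scene","side","wrist"]:
    p,W=cloud(n)
    m=mask(p,W,22,33,150,120,(300,600,200,500),(12,50))
    k,l,st,ce=cv2.connectedComponentsWithStats(m.astype(np.uint8));j=1+st[1:,4].argmax() if k>1 else 0
    if k>1: P=W[l==j];print(n,st[j,4],rect(P),np.percentile(P[:,2],[5,50,95]))
    show(p,f"a_{n}.png")
E
```

```text
t: 9.55
eef_pos: [420.9, 270.7, 10.1]
tcp_rot: [3.142, 0.0, -3.141]
ft_force: [0.2, 0.2, -2.6]
opening: 0.48
grip_force: 30.0
t: 9.88
eef_pos: [420.9, 270.8, 10.3]
tcp_rot: [3.141, 0.0, -3.141]
ft_force: [0.4, -0.0, -0.5]
opening: 0.695
grip_force: 0.0
t: 10.3
eef_pos: [422.5, 271.6, 165.2]
tcp_rot: [3.138, 0.008, -3.141]
ft_force: [0.1, 1.1, -0.2]
opening: 0.746
grip_force: 0.0
[422.5 271.6 165.2] [ 3.138  0.008 -3.141]
scene 70 [308. 120.] (array([420.8, 270.5]), array([25.8, 28.6]), 70.3) [172. 174. 181.]
scene 148 [321. 139.] (array([509.3, 266.2]), array([41.3, 41.5]), 77.1) [60. 61. 52.]
side 330 [290. 286.] (array([506.3, 266. ]), array([41.1, 43.8]), 8.2) [39. 44. 42.]
side 159 [334. 295.] (array([418. , 271.1]), array([26.8, 29.2]), 10.5) [214. 213. 217.]
scene 170 (array([444.3, 373.3]), array([99.9, 18.1]), 9.7) [13.94107455 21.71611344 24.58835051]
side 527 (array([440. , 372.7]), array([94.1, 19.1]), 9.6) [14.14702545 22.77252894 25.52582836]
wrist 1487 (array([438. , 371.5]), array([94.3, 15.7]), 8.6) [14.93378789 22.42481497 23.69417296]
```

View pics/a_wrist.png

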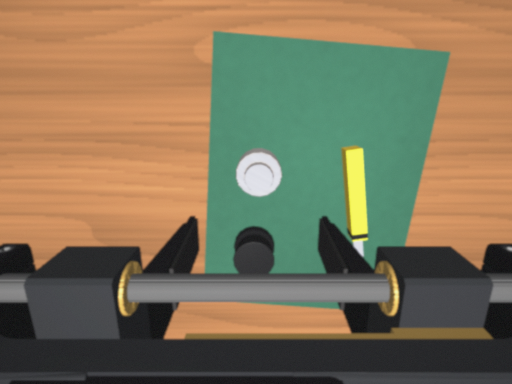

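In the tool's units: 105 mm is 2.1, -41 mm is -0.82.

```bash
echo '[-0.82,2.1,0,-0.12,0.6,-0.82,2.1,0,-0.155,0.6,-0.82,2.1,0,-0.155,0.6,-0.82,2.1,0,-0.155,0.6]' | python3 steer.py
echo '[0,0,0,0,0.6,0,0,0,0,0.6]' | python3 steer.py
python3 - <<'E'
from h import *
print(env.state()["eef_pos"],env.state()["tcp_rot"])
for n in ["scene","side","wrist"]:
    p,W=cloud(n)
    m=mask(p,W,22,33,150,120,(300,600,200,500),(12,50))
    P=W[m];print(n,m.sum(),rect(P),np.percentile(P[:,2],[5,50,95]))
E
```

```text
t: 10.88
eef_pos: [463.0, 379.5, 158.2]
tcp_rot: [3.141, -0.0, -2.984]
ft_force: [0.0, -0.2, -1.3]
opening: 0.605
grip_force: 0.0
t: 11.05
eef_pos: [461.0, 375.0, 158.7]
tcp_rot: [-3.14, -0.003, -2.986]
ft_force: [-0.2, 0.5, -0.2]
opening: 0.601
grip_force: 0.0
[461.04931424 375.00531669 158.66428192] [-3.14038971e+00 -2.67956097e-03 -2.98619227e+00]
scene 171 (array([444.4, 374.1]), array([100.5,  20.1]), 9.1) [13.38992871 21.78803859 24.32876026]
side 540 (array([442.5, 372.8]), array([99.7, 19.9]), 8.9) [14.49572438 22.73487947 25.20416467]
wrist 41 (array([484.9, 378.8]), array([ 8.3, 14.7]), 9.7) [21.57659098 22.35361846 23.28068458]
```

In the tool's units: 152 mm is 3.04, 145 mm is 2.9.

```bash
echo '[0,0,0.8,0,0.6,0,0,1.6,0,0.6,0,0,2.4,0,0.6,0,0,2.9,0,0.6,0,0,3.04,0,0.6]' | python3 steer.py
echo '[0,0,0.01,0,0.05,0,0,0.01,0,0.05,0,0,0.01,0,0.05,0,0,0.01,0,0.05,0,0,0.01,0,0.05]' | python3 steer.py
echo '[0,0,0,0,0.05,0,0,0,0,0.05,0,0,0,0,0.05,0,0,0,0,0.05,0,0,0,0,0.05]' | python3 steer.py
echo '[0,0,-0.8,0,0.05,0,0,-1.6,0,0.05,0,0,-2.4,0,0.05,0,0,-2.4,0,0.05]' | python3 steer.py
```

```text
t: 11.62
eef_pos: [460.3, 373.9, 4.6]
tcp_rot: [-3.139, -0.005, -2.987]
ft_force: [-0.8, -0.7, 0.2]
opening: 0.597
grip_force: 0.0
t: 12.03
eef_pos: [462.4, 376.0, 9.2]
tcp_rot: [3.141, 0.002, -2.986]
ft_force: [-0.3, -0.5, -0.3]
opening: 0.306
grip_force: 0.0
t: 12.45
eef_pos: [462.0, 375.9, 8.3]
tcp_rot: [3.141, 0.001, -2.986]
ft_force: [-1.7, -0.3, 8.5]
opening: 0.166
grip_force: 30.0
t: 12.78
eef_pos: [464.1, 377.3, 134.7]
tcp_rot: [3.137, 0.009, -2.986]
ft_force: [0.5, 0.8, -0.3]
opening: 0.164
grip_force: 30.0
```

```bash
echo '[0.24,-2.9,0,0,0.05,0.24,-2.9,0,0,0.05,0.24,-2.9,0,0,0.05,0.24,-2.9,0,0,0.05,0.24,-2.9,0,0,0.05]' | python3 steer.py
echo '[0.24,-2.89,0.72,0.085,0.05,0.24,-2.89,0.72,0.085,0.05,0.24,-2.89,0.72,0.085,0.05,0.24,-2.89,0.72,0.085,0.05,0.24,-2.89,0.72,0.085,0.05]' | python3 steer.py
echo '[0,0,0,0,0.05,0,0,0,0,0.05,0,0,0,0,0.05,0,0,0,0,0.05]' | python3 steer.py
python3 - <<'E'
from h import *
print(env.state()["eef_pos"],env.state()["tcp_rot"],env.state()["ft_force"])
for n in ["scene","side","wrist"]:
    p,W=cloud(n); np.savez(f"{n}_b.npz",p=p,W=W)
    box=(350,650,30,150)
    m=mask(p,W,22,33,150,120,(350,560,30,150),(60,130)); P=W[m]
    print(n,"handle",m.sum(),rect(P) if len(P)>5 else 0,np.percentile(P[:,2],[5,50,95]) if len(P)>5 else 0)
    m=(W[...,0]>495)&(W[...,0]<600)&(W[...,1]>70)&(W[...,1]<120)&(W[...,2]>75)&(W[...,2]<115)&~mask(p,W,22,33,150,120)
    P=W[m]
    if len(P)>5:
        print(n,"blade",len(P),rect(P),np.round(P[P[:,0].argsort()[-5:]],1)); 
        a=np.polyfit(P[:,0],P[:,2],1);print("slope z",a, "y",np.polyfit(P[:,0],P[:,1],1))
p=np.load("scene_b.npz")["p"];show(p,"b_scene.png",(180,110,340,230),4)
E
```

```text
t: 13.2
eef_pos: [472.4, 227.2, 127.6]
tcp_rot: [-3.141, -0.001, -2.989]
ft_force: [-0.2, -0.5, -0.2]
opening: 0.166
grip_force: 30.0
t: 13.62
eef_pos: [482.8, 83.0, 90.5]
tcp_rot: [-3.141, -0.002, -3.075]
ft_force: [0.8, 0.1, -1.2]
opening: 0.167
grip_force: 30.0
t: 13.95
eef_pos: [482.9, 87.1, 91.8]
tcp_rot: [3.141, 0.001, -3.07]
ft_force: [-0.8, -0.1, -0.8]
opening: 0.17
grip_force: 30.0
[482.91177233  87.08419011  91.84039292] [ 3.14147458e+00  5.45170911e-04 -3.06975501e+00] [-0.7704665  -0.11404424 -0.76558928]
scene handle 126 (array([468.1,  88.1]), array([95.8, 22.2]), 1.0) [ 90.00694222 105.34678021 115.99900277]
scene blade 138 (array([540.1,  86.8]), array([27.8, 91.1]), 88.1) [[582.4  90.9  95.6]
 [582.9  93.3  95.1]
 [583.6  95.5  98.2]
 [583.7  95.5  95. ]
 [586.   97.   99.9]]
slope z [-4.17955996e-02  1.20713150e+02] y [ 0.12469373 23.59689813]
side handle 111 (array([425.6,  83.9]), array([22.6, 19.6]), 2.9) [ 90.28936157 104.52491185 108.65395362]
side blade 133 (array([544. ,  92.2]), array([77. , 13.8]), 2.5) [[580.3  90.5  98.4]
 [580.9 100.4  99.2]
 [581.3  98.6 100.5]
 [582.   93.7  98.3]
 [582.7  89.5  96.8]]
slope z [2.55436998e-03 9.67241365e+01] y [5.15581356e-02 6.49176570e+01]
wrist handle 4845 (array([455.5,  84.6]), array([87.7, 18.5]), 3.9) [105.18109419 106.29326327 107.40010687]
wrist blade 493 (array([535.6,  90.4]), array([23.7,  9.6]), 3.9) [[547.1  88.3  97.6]
 [547.1  92.1  97.3]
 [547.1  90.2  97.4]
 [547.2  86.4  97.6]
 [547.5  88.9  97. ]]
slope z [-9.15582076e-03  1.02598390e+02] y [5.44568790e-02 6.11804806e+01]
```

View pics/b_scene.png

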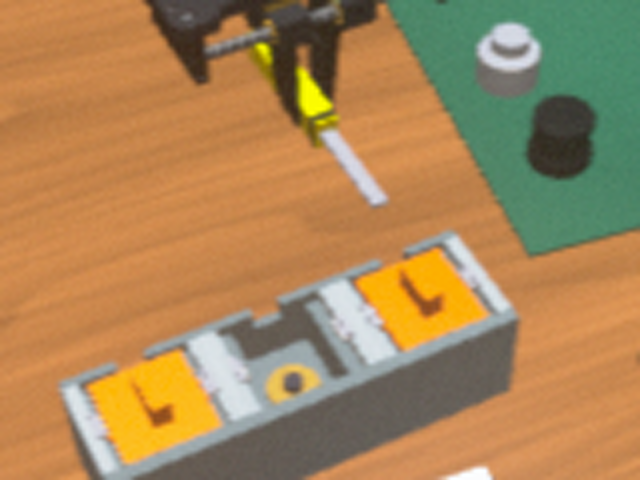

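```bash
echo '[0,0,0.4,0,0.05,0,0,0.66,0,0.05,0,0,0.66,0,0.05,0,0,0.66,0,0.05]' | python3 steer.py
echo '[-0.2,0,0,0,0.05,-0.38,0,0,0,0.05,-0.38,0,0,0,0.05,-0.38,0,0,0,0.05,-0.38,0,0,0,0.05]' | python3 steer.py
echo '[0,0,0,0,0.05,0,0,0,0,0.05,0,0,0,0,0.05,0,0,0,0,0.05]' | python3 steer.py
echo '[0,0,0.02,0,0.05,0,0,0.02,0,0.05,0,0,0.02,0,0.05,0,0,0.02,0,0.05]' | python3 steer.py
echo '[0,0,0.02,0,0.05,0,0,0.02,0,0.05,0,0,0.02,0,0.05,0,0,0.02,0,0.05]' | python3 steer.py
echo '[0,0,0.01,0,0.05,0,0,0.01,0,0.05,0,0,0.01,0,0.05,0,0,0.01,0,0.05]' | python3 steer.py
```

```text
t: 14.43
eef_pos: [482.6, 86.2, 58.5]
tcp_rot: [3.141, -0.001, -3.071]
ft_force: [-0.8, -0.0, -0.6]
opening: 0.165
grip_force: 30.0
t: 14.85
eef_pos: [501.8, 87.3, 58.8]
tcp_rot: [3.142, 0.0, -3.071]
ft_force: [-0.6, -0.3, -0.3]
opening: 0.163
grip_force: 30.0
t: 15.18
eef_pos: [501.7, 87.3, 58.7]
tcp_rot: [3.142, -0.0, -3.071]
ft_force: [-0.8, 0.1, -0.3]
opening: 0.164
grip_force: 30.0
t: 15.52
eef_pos: [501.8, 87.3, 57.6]
tcp_rot: [3.142, 0.0, -3.071]
ft_force: [0.2, 0.0, -0.8]
opening: 0.164
grip_force: 30.0
t: 15.85
eef_pos: [501.8, 87.3, 56.6]
tcp_rot: [3.142, 0.0, -3.071]
ft_force: [0.1, -0.0, -1.4]
opening: 0.162
grip_force: 30.0
t: 16.18
eef_pos: [501.8, 87.3, 56.1]
tcp_rot: [3.141, 0.0, -3.071]
ft_force: [-0.5, 0.2, -1.1]
opening: 0.162
grip_force: 30.0
```

```bash
for k in 1; do
echo '[0,0,0.008,0,0.05,0,0,0.008,0,0.05,0,0,0.008,0,0.05]' | python3 steer.py | grep -E "eef|ft"
echo '[0,0,0.008,0,0.05,0,0,0.008,0,0.05,0,0,0.008,0,0.05]' | python3 steer.py| grep -E "eef|ft"
echo '[0,0,0.008,0,0.05,0,0,0.008,0,0.05,0,0,0.008,0,0.05]' | python3 steer.py| grep -E "eef|ft"
echo '[0,0,0.008,0,0.05,0,0,0.008,0,0.05,0,0,0.008,0,0.05]' | python3 steer.py| grep -E "eef|ft"
echo '[0,0,0.008,0,0.05,0,0,0.008,0,0.05,0,0,0.008,0,0.05]' | python3 steer.py| grep -E "eef|ft"
done; python3 -c "
from cell import env; print(env.state()['moment'])"
```

```text
eef_pos: [501.8, 87.3, 55.7]
ft_force: [-0.1, 0.3, -1.1]
eef_pos: [501.8, 87.3, 55.3]
ft_force: [0.6, 0.0, -0.5]
eef_pos: [501.8, 87.3, 54.9]
ft_force: [1.0, 0.4, -1.7]
eef_pos: [501.9, 87.3, 54.6]
ft_force: [-1.3, -0.3, -0.2]
eef_pos: [501.9, 87.3, 54.2]
ft_force: [-1.1, -0.3, 2.3]
[ 0.05204821 -0.09159333 -0.00106696]
```

In the tool's units: -3 mm is -0.06, -0.3 mm is -0.006.

```bash
echo '[0,0,-0.006,0,0.05,0,0,-0.006,0,0.05,-0.06,0,-0.006,0,0.05,-0.12,0,-0.006,0,0.05,-0.12,0,-0.006,0,0.05]' | python3 steer.py | grep -E "eef|ft"
echo '[-0.06,0,0,0,0.05,-0.12,0,0,0,0.05,-0.16,0,0,0,0.05,-0.16,0,0,0,0.05]' | python3 steer.py | grep -E "eef|ft"
echo '[-0.06,0,0,0,0.05,-0.12,0,0,0,0.05,-0.16,0,0,0,0.05,-0.16,0,0,0,0.05]' | python3 steer.py | grep -E "eef|ft"
echo '[-0.06,0,0,0,0.05,-0.1,0,0,0,0.05,-0.1,0,0,0,0.05,-0.1,0,0,0,0.05]' | python3 steer.py | grep -E "eef|ft"
python3 - <<'E'
from h import *
p,W=cloud("scene"); show(p,"c_scene.png",(180,110,340,230),4)
m=mask(p,W,8,20,190,150,(560,720,40,150),(55,100));print(rect(W[m]),np.percentile(W[m][:,2],[10,50,90]))
E
```

```text
eef_pos: [508.6, 87.7, 54.5]
ft_force: [0.5, -0.6, 0.5]
eef_pos: [516.4, 88.3, 54.5]
ft_force: [1.4, -0.2, 1.3]
eef_pos: [524.4, 88.9, 54.5]
ft_force: [0.9, 0.2, 0.6]
eef_pos: [529.2, 89.2, 54.5]
ft_force: [1.5, 0.7, 1.0]
(array([636.2,  96.6]), array([59.8, 54.1]), 3.0) [66.14447303 68.46867567 81.33999591]
```

View pics/c_scene.png

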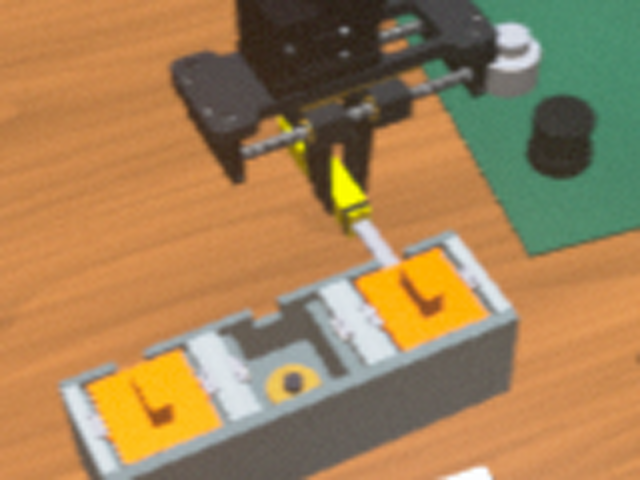

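In the tool's units: 6 mm is 0.12, 3 mm is 0.06.

```bash
echo '[0,0,0.03,0,0.05,0,0,0.06,0,0.05,0,0,0.09,0,0.05,0,0,0.12,0,0.05,0,0,0.12,0,0.05]' | python3 steer.py | grep -E "eef|ft"
echo '[0,0,0.02,0,0.05,0,0,0.04,0,0.05,0,0,0.06,0,0.05,0,0,0.08,0,0.05,0,0,0.08,0,0.05]' | python3 steer.py | grep -E "eef|ft"
echo '[0,0,0.02,0,0.05,0,0,0.04,0,0.05,0,0,0.06,0,0.05,0,0,0.08,0,0.05,0,0,0.08,0,0.05]' | python3 steer.py | grep -E "eef|ft"
python3 - <<'E'
from h import *
p,W=cloud("scene"); show(p,"d_scene.png",(180,110,340,230),4)
m=mask(p,W,8,20,190,150,(560,720,40,150),(55,100));print(rect(W[m]),np.percentile(W[m][:,2],[10,50,90]))
E
```

```text
eef_pos: [528.7, 89.2, 48.4]
ft_force: [-1.0, -0.6, 5.9]
eef_pos: [528.8, 89.2, 44.5]
ft_force: [-1.2, -0.7, 6.8]
eef_pos: [528.8, 89.2, 40.4]
ft_force: [-0.3, -0.5, 4.5]
(array([636.7,  96.7]), array([58.7, 55.3]), 3.9) [67.8989002  72.10991706 83.35966038]
```

Units first: shifts go in units of 50 mm. So 2 mm is 0.04, 4 mm is 0.08.

```bash
echo '[0,0,0.02,0,0.05,0,0,0.04,0,0.05,0,0,0.06,0,0.05,0,0,0.08,0,0.05,0,0,0.08,0,0.05]' | python3 steer.py | grep -E "eef|ft"
cat > cov.py <<'E'
from h import *
for n in ["scene","side"]:
    p,W=cloud(n)
    for nm,b in dict(c0=(560,720,40,150),c2=(560,720,-130,-20)).items():
        m=mask(p,W,8,20,190,150,b,(55,110));P=W[m]
        q=P[P[:,2]<np.median(P[:,2])+5];A=np.c_[q[:,0]-640,q[:,1]-b[2]-55,np.ones(len(q))];k=np.linalg.lstsq(A,q[:,2],rcond=None)[0]
        print(n,nm,m.sum(),rect(P),"z",np.round(np.percentile(P[:,2],[10,50,90]),1),"slope",np.round(k,3))
E
python3 cov.py
echo '[0,0,0.02,0,0.05,0,0,0.04,0,0.05,0,0,0.06,0,0.05,0,0,0.06,0,0.05]' | python3 steer.py | grep -E "eef|ft"
python3 cov.py
```

```text
eef_pos: [529.0, 89.2, 36.3]
ft_force: [0.4, 0.5, 4.3]
scene c0 124 (array([636.7,  96.3]), array([58.5, 55.5]), 4.9) z [68.1 73.4 84.6] slope [-1.420e-01  1.000e-03  7.178e+01]
scene c2 84 (array([647.1, -70.6]), array([59.1, 54.8]), 4.3) z [66.6 69.  81.6] slope [4.7000e-02 1.0000e-03 6.8211e+01]
side c0 462 (array([635.9,  99.1]), array([59.6, 57.7]), 0.9) z [68.9 74.1 86.8] slope [-1.4600e-01 -1.1000e-02  7.2207e+01]
side c2 310 (array([648.1, -69.8]), array([58.4, 55.3]), 2.7) z [66.6 69.1 83.8] slope [2.0000e-03 5.0000e-03 6.8459e+01]
eef_pos: [528.6, 89.2, 33.2]
ft_force: [0.4, 0.2, 3.7]
scene c0 158 (array([638.1,  94.9]), array([60.5, 56.4]), 3.4) z [72.6 75.7 88. ] slope [-8.200e-02 -1.400e-02  7.507e+01]
scene c2 86 (array([647.4, -70.3]), array([59.8, 54.9]), 3.9) z [66.5 69.1 81.9] slope [3.3000e-02 0.0000e+00 6.8001e+01]
side c0 385 (array([636. ,  98.5]), array([59.8, 56. ]), 0.7) z [72.7 76.2 90.4] slope [-9.0000e-02 -3.1000e-02  7.5423e+01]
side c2 309 (array([648.1, -69.8]), array([58.9, 55.8]), 0.4) z [66.6 69.1 83.7] slope [-7.0000e-03  1.9000e-02  6.8478e+01]
```

In the tool's units: 12 mm is 0.24, 8 mm is 0.16.

```bash
echo '[0.08,0,0,0,0.05,0.16,0,0.02,0,0.05,0.24,0,0.04,0,0.05,0.32,0,0.06,0,0.05,0.4,0,0.08,0,0.05]' | python3 steer.py | grep -E "eef|ft"
echo '[0.12,0,0,0,0.05,0.24,0,0,0,0.05,0.4,0,0,0,0.05,0.56,0,0,0,0.05,0.72,0,0,0,0.05]' | python3 steer.py | grep -E "eef|ft"
echo '[0,0,-0.6,0,0.05,0,0,-1.2,0,0.05,0,0,-1.2,0,0.05,0,0,-1.2,0,0.05]' | python3 steer.py | grep -E "eef|ft"
python3 cov.py
python3 - <<'E'
from h import *
print(env.state()["eef_pos"],env.state()["tcp_rot"])
p,W=cloud("wrist")
m=mask(p,W,22,33,150,120,(350,560,30,150),(40,160)); P=W[m];n=P[P[:,2]>np.percentile(P[:,2],20)]
print(m.sum(),rect(P),np.polyfit(P[:,0],P[:,2],1))
p2,_=cloud("side");show(np.hstack([p,p2]),"e.png",None,0.75)
E
```

```text
eef_pos: [508.0, 87.8, 29.2]
ft_force: [0.0, 0.0, -0.0]
eef_pos: [471.9, 85.2, 29.5]
ft_force: [-0.2, -0.1, -0.4]
eef_pos: [473.1, 85.3, 90.6]
ft_force: [-0.4, 0.5, -1.2]
scene c0 205 (array([637.5,  95.6]), array([60.8, 56.4]), 4.5) z [71.8 75.4 88.1] slope [-8.5000e-02 -1.5000e-02  7.4812e+01]
scene c2 104 (array([647.8, -70.3]), array([59.7, 54.7]), 5.2) z [66.3 68.2 81.6] slope [ 2.1000e-02 -5.0000e-03  6.7513e+01]
side c0 424 (array([635.7,  97.4]), array([59.4, 57.5]), 3.8) z [72.8 76.4 90.4] slope [-8.500e-02 -4.200e-02  7.561e+01]
side c2 317 (array([648., -71.]), array([58.7, 56.7]), 3.8) z [66.6 69.1 83.5] slope [-5.0000e-03  1.2000e-02  6.8535e+01]
[472.31278951  85.23811136  88.94033242] [ 3.14151287e+00 -4.35381232e-04 -3.07136575e+00]
150 (array([473.6,  85.1]), array([22.7, 16. ]), 4.0) [ 0.16842281 27.89426212]
```

View pics/e.png

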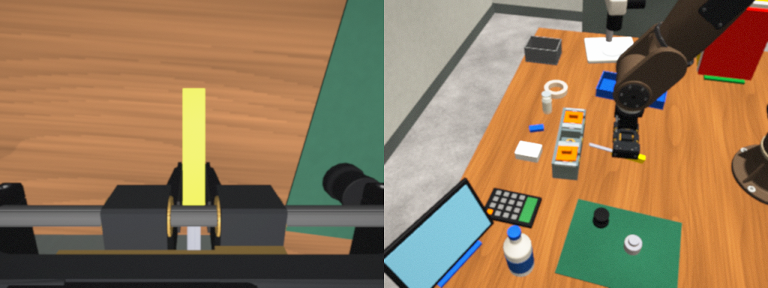

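```bash
echo '[-0.23,-3.352,0,0,0.05,-0.23,-3.352,0,0,0.05,-0.23,-3.352,0,0,0.05,-0.23,-3.352,0,0,0.05,-0.23,-3.352,0,0,0.05]' | python3 steer.py | grep -E "eef|ft"
echo '[0.3,0,0.4,0,0.05,0.3,0,0.8,0,0.05,0.3,0,1.04,0,0.05,0.3,0,1.04,0,0.05,0.3,0,1.04,0,0.05]' | python3 steer.py | grep -E "eef|ft"
echo '[0,0,0.06,0,0.05,0,0,0.12,0,0.05,0,0,0.18,0,0.05,0,0,0.24,0,0.05,0,0,0.24,0,0.05]' | python3 steer.py | grep -E "eef|ft"
echo '[0,0,0.06,0,0.05,0,0,0.12,0,0.05,0,0,0.18,0,0.05,0,0,0.24,0,0.05,0,0,0.24,0,0.05]' | python3 steer.py | grep -E "eef|ft"
echo '[0,0,0.04,0,0.05,0,0,0.08,0,0.05,0,0,0.1,0,0.05,0,0,0.1,0,0.05,0,0,0.1,0,0.05]' | python3 steer.py | grep -E "eef|ft"
```

```text
eef_pos: [497.0, -86.7, 88.4]
ft_force: [0.0, 0.2, -1.5]
eef_pos: [480.6, -81.9, 36.6]
ft_force: [-0.5, -0.7, -1.3]
eef_pos: [481.0, -82.1, 25.1]
ft_force: [0.3, -0.1, -0.7]
eef_pos: [481.8, -82.3, 13.3]
ft_force: [2.6, -0.1, 3.4]
eef_pos: [481.0, -82.2, 8.3]
ft_force: [1.8, -0.5, 3.0]
```

```bash
echo '[0,0,0.02,0,0.05,0,0,0.04,0,0.05,0,0,0.04,0,0.05,0,0,0.04,0,0.05]' | python3 steer.py | grep -E "eef|ft"
echo '[0,0,0.02,0,0.05,0,0,0.02,0,0.05,0,0,0.02,0,0.05]' | python3 steer.py | grep -E "eef|ft"
echo '[0,0,0.01,0,0.05,0,0,0.01,0,0.05,0,0,0.01,0,0.05]' | python3 steer.py | grep -E "eef|ft"
```

```text
eef_pos: [481.1, -82.1, 6.3]
ft_force: [1.3, -0.5, 4.7]
eef_pos: [481.1, -82.2, 5.4]
ft_force: [2.8, -0.7, 4.2]
eef_pos: [481.2, -82.2, 4.9]
ft_force: [2.5, -0.3, 3.6]
```

In the tool's units: 0.7 mm is 0.014.

```bash
echo '[0,0,0.014,0,0.05,0,0,0.014,0,0.05,0,0,0.014,0,0.05]' | python3 steer.py | grep -E "eef|ft"
echo '[0,0,0.014,0,0.05,0,0,0.014,0,0.05,0,0,0.014,0,0.05]' | python3 steer.py | grep -E "eef|ft"
python3 - <<'E'
from h import *
print(env.state()["eef_pos"],env.state()["tcp_rot"],env.state()["ft_force"])
for n in ["scene","side"]:
    p,W=cloud(n)
    m=(W[...,0]>512)&(W[...,0]<600)&(W[...,1]>-95)&(W[...,1]<-60)&(W[...,2]>6)&(W[...,2]<60)
    H=hsv(p);y=(H[...,0]>20)&(H[...,0]<36)&(H[...,1]>100)
    P=W[m&~y]
    print(n,len(P),rect(P),np.round(np.polyfit(P[:,0]-540,P[:,2],1),3),P[:,0].max())
    yy=y&(W[...,0]>380)&(W[...,0]<520)&(W[...,1]>-120)&(W[...,1]<-50);P=W[yy&(W[...,2]>3)];print("handle",len(P),rect(P) ,np.round(np.percentile(P[:,2],[5,50,95]),1))
    show(p,f"f_{n}.png",(180,110,340,230) if n=="scene" else (220,100,380,220),4)
E
```

```text
eef_pos: [481.1, -82.2, 4.2]
ft_force: [2.3, 0.4, 4.4]
eef_pos: [481.2, -82.2, 3.5]
ft_force: [2.3, 0.6, 3.1]
[481.15037582 -82.15326439   3.48067381] [ 3.14148298e+00 -2.62462934e-06 -3.07138317e+00] [2.31886632 0.62743883 3.05813665]
scene 79 (array([545.8, -74.6]), array([63.3, 13.4]), 5.2) [ 0.018 12.289] 577.3201040083537
handle 171 (array([465.2, -85.9]), array([107.1,  26.5]), 7.3) [13.6 20.4 98.7]
side 101 (array([547.2, -76.3]), array([68.9, 15.7]), 1.9) [3.000e-03 1.257e+01] 581.7772119951507
handle 112 (array([462.3, -70.6]), array([97.2, 39.5]), 6.1) [ 3.5 15.4 76.8]
```

View pics/f_scene.png

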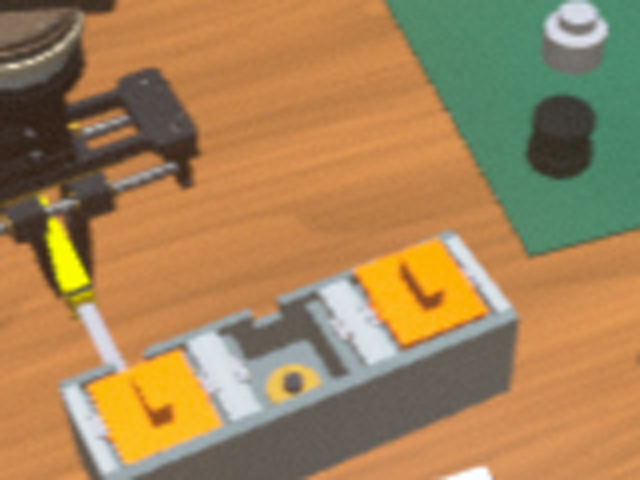

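In the tool's units: 0.5 mm is 0.01.

```bash
echo '[0,0,0.01,0,0.05,0,0,0.01,0,0.05,0,0,0.01,0,0.05]' | python3 steer.py | grep -E "eef|ft"
echo '[0,0,0.01,0,0.05,0,0,0.01,0,0.05,0,0,0.01,0,0.05]' | python3 steer.py | grep -E "eef|ft"
echo '[0,0,0.01,0,0.05,0,0,0.01,0,0.05,0,0,0.01,0,0.05]' | python3 steer.py | grep -E "eef|ft"
```

```text
eef_pos: [481.2, -82.2, 3.0]
ft_force: [2.2, 1.0, 4.8]
eef_pos: [481.2, -82.2, 2.8]
ft_force: [2.8, -0.2, 8.7]
eef_pos: [481.3, -82.2, 2.7]
ft_force: [0.2, 0.9, 17.4]
```

```bash
echo '[0,0,-0.4,0,0.05,0,0,-0.8,0,0.05,0,0,-1.16,0,0.05,0,0,-1.16,0,0.05,0,0,-1.16,0,0.05]' | python3 steer.py | grep -E "eef|ft"
echo '[0,0,0,0,0.05,0,0,0,0,0.05]' | python3 steer.py | grep -E "eef|ft"
python3 - <<'E'
from h import *
s=env.state();print(s["eef_pos"],s["tcp_rot"],s["ft_force"])
for n in ["scene","side","wrist"]:
    p,W=cloud(n)
    m=(W[...,0]>512)&(W[...,0]<600)&(W[...,1]>-95)&(W[...,1]<-60)&(W[...,2]>55)&(W[...,2]<80)
    H=hsv(p);y=(H[...,0]>20)&(H[...,0]<36)&(H[...,1]>100)
    P=W[m&~y]
    if len(P)>4: print(n,len(P),rect(P),np.round(np.polyfit(P[:,0]-540,P[:,2],1),3),np.round(np.polyfit(P[:,0]-610.8,P[:,1],1),3),np.sort(P[:,0])[-4:])
E
```

```text
eef_pos: [480.8, -82.1, 60.1]
ft_force: [-0.1, 0.8, -2.1]
eef_pos: [480.5, -82.0, 58.9]
ft_force: [-0.3, 0.3, -1.8]
[480.49490376 -81.98661046  58.9289981 ] [ 3.14074382e+00 -1.95410273e-03 -3.07141664e+00] [-0.31855721  0.34262189 -1.79617212]
scene 111 (array([549. , -76.8]), array([73.8, 14.3]), 1.4) [2.0000e-02 6.6626e+01] [ 6.3000e-02 -7.1963e+01] [582.65544375 583.53070762 583.80528142 585.68647026]
side 103 (array([547. , -76.3]), array([69.1, 17.9]), 3.7) [7.0000e-03 6.7572e+01] [ 6.4000e-02 -7.1972e+01] [580.04657982 580.45718963 581.41601436 581.85912934]
wrist 491 (array([531.2, -78.7]), array([23.7,  9.4]), 3.6) [-5.000e-03  6.758e+01] [ 5.8000e-02 -7.4136e+01] [542.7249642  542.75189758 542.86018857 542.90467244]
```

In the tool's units: -33 mm is -0.66, 4 mm is 0.08.

```bash
echo '[-0.3,0,0,0,0.05,-0.56,0,0.04,0,0.05,-0.66,0,0.08,0,0.05,-0.66,0,0.08,0,0.05,-0.66,0,0.08,0,0.05]' | python3 steer.py | grep -E "eef|ft"
echo '[0,0,0.02,0,0.05,0,0,0.02,0,0.05,0,0,0.02,0,0.05,0,0,0.02,0,0.05]' | python3 steer.py | grep -E "eef|ft"
echo '[0,0,0.014,0,0.05,0,0,0.014,0,0.05,0,0,0.014,0,0.05]' | python3 steer.py | grep -E "eef|ft"
echo '[0,0,0.008,0,0.05,0,0,0.008,0,0.05,0,0,0.008,0,0.05]' | python3 steer.py | grep -E "eef|ft"
echo '[0,0,0.008,0,0.05,0,0,0.008,0,0.05,0,0,0.008,0,0.05]' | python3 steer.py | grep -E "eef|ft"
```

```text
eef_pos: [513.4, -79.7, 55.5]
ft_force: [0.2, 0.4, -0.8]
eef_pos: [513.8, -79.9, 55.1]
ft_force: [-0.3, 0.4, -0.5]
eef_pos: [514.1, -79.9, 54.3]
ft_force: [-0.2, -0.6, -0.7]
eef_pos: [514.1, -79.8, 53.9]
ft_force: [-0.3, 0.2, -0.5]
eef_pos: [514.1, -79.9, 53.5]
ft_force: [0.0, 0.2, -0.4]
```

In the tool's units: 0.4 mm is 0.008.

```bash
echo '[0,0,0.008,0,0.05,0,0,0.008,0,0.05,0,0,0.008,0,0.05]' | python3 steer.py | grep -E "eef|ft"
echo '[0,0,0.008,0,0.05,0,0,0.008,0,0.05,0,0,0.008,0,0.05]' | python3 steer.py | grep -E "eef|ft"
echo '[0,0,0.008,0,0.05,0,0,0.008,0,0.05,0,0,0.008,0,0.05]' | python3 steer.py | grep -E "eef|ft"
echo '[0,0,0.008,0,0.05,0,0,0.008,0,0.05,0,0,0.008,0,0.05]' | python3 steer.py | grep -E "eef|ft"
```

```text
eef_pos: [514.1, -79.8, 53.1]
ft_force: [0.4, 0.2, -0.6]
eef_pos: [514.1, -79.8, 52.7]
ft_force: [0.3, -0.1, -1.1]
eef_pos: [514.1, -79.9, 52.3]
ft_force: [0.2, -0.1, -1.0]
eef_pos: [514.1, -79.8, 51.9]
ft_force: [0.0, -0.2, -0.3]
```

In the tool's units: 0.4 mm is 0.008.

```bash
echo '[0,0,0.008,0,0.05,0,0,0.008,0,0.05,0,0,0.008,0,0.05]' | python3 steer.py | grep -E "eef|ft"
echo '[0,0,0.006,0,0.05,0,0,0.006,0,0.05,0,0,0.006,0,0.05]' | python3 steer.py | grep -E "eef|ft"
```

```text
eef_pos: [514.1, -79.9, 51.6]
ft_force: [-1.0, -0.7, 0.6]
eef_pos: [514.1, -79.9, 51.3]
ft_force: [-1.2, 0.8, 0.7]
```

```bash
echo '[0,0,-0.002,0,0.05,0,0,-0.002,0,0.05,-0.06,0,-0.002,0,0.05,-0.12,0,-0.002,0,0.05,-0.12,0,-0.002,0,0.05]' | python3 steer.py | grep -E "eef|ft"
echo '[-0.06,0,0,0,0.05,-0.12,0,0,0,0.05,-0.16,0,0,0,0.05,-0.16,0,0,0,0.05]' | python3 steer.py | grep -E "eef|ft"
echo '[-0.06,0,0,0,0.05,-0.12,0,0,0,0.05,-0.16,0,0,0,0.05,-0.16,0,0,0,0.05]' | python3 steer.py | grep -E "eef|ft"
echo '[-0.06,0,0,0,0.05,-0.1,0,0,0,0.05,-0.1,0,0,0,0.05,-0.1,0,0,0,0.05]' | python3 steer.py | grep -E "eef|ft"
python3 cov.py
python3 -c "
from h import *
p,W=cloud('scene'); show(p,'g_scene.png',(180,110,340,230),4)"
```

```text
eef_pos: [520.9, -79.5, 51.4]
ft_force: [0.8, 0.3, 1.2]
eef_pos: [528.7, -78.9, 51.4]
ft_force: [1.0, 0.2, 2.5]
eef_pos: [536.6, -78.3, 51.4]
ft_force: [-0.3, -0.6, 2.4]
eef_pos: [541.5, -78.0, 51.4]
ft_force: [2.0, 0.2, 2.5]
scene c0 176 (array([637.5,  95.3]), array([60.9, 55.9]), 4.8) z [72.2 75.9 88.1] slope [-8.6000e-02  1.0000e-03  7.5026e+01]
scene c2 94 (array([646.7, -70.3]), array([58.2, 54.6]), 3.2) z [66.4 68.5 81.2] slope [ 7.0000e-03 -3.0000e-03  6.7706e+01]
side c0 470 (array([635.6,  99.3]), array([59.3, 57.9]), 4.4) z [72.8 76.2 90.2] slope [-8.8000e-02 -2.9000e-02  7.5369e+01]
side c2 321 (array([648.3, -71.6]), array([59. , 58.9]), 5.3) z [66.9 68.8 83.8] slope [-1.1000e-02  1.2000e-02  6.8468e+01]
```

View pics/g_scene.png

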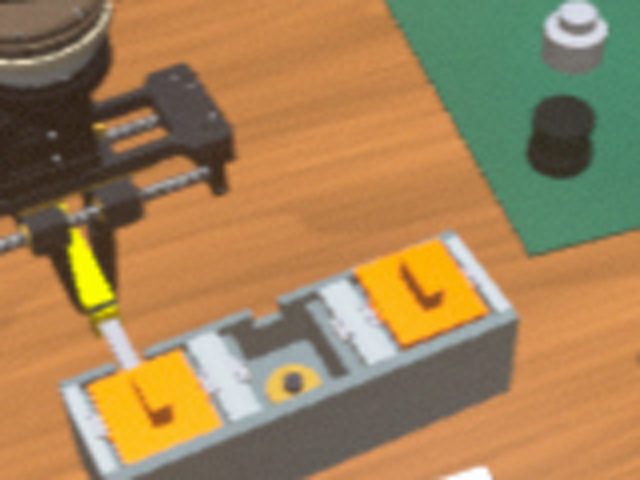

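The blade enters notch 2 at crop (133,362), under the left cover. Next is the lever stroke.

```bash
echo '[0,0,0.03,0,0.05,0,0,0.06,0,0.05,0,0,0.09,0,0.05,0,0,0.12,0,0.05,0,0,0.12,0,0.05]' | python3 steer.py | grep -E "eef|ft"
echo '[0,0,0.03,0,0.05,0,0,0.06,0,0.05,0,0,0.09,0,0.05,0,0,0.12,0,0.05,0,0,0.12,0,0.05]' | python3 steer.py | grep -E "eef|ft"
echo '[0,0,0.02,0,0.05,0,0,0.04,0,0.05,0,0,0.06,0,0.05,0,0,0.08,0,0.05,0,0,0.08,0,0.05]' | python3 steer.py | grep -E "eef|ft"
echo '[0,0,0.02,0,0.05,0,0,0.04,0,0.05,0,0,0.06,0,0.05,0,0,0.08,0,0.05,0,0,0.08,0,0.05]' | python3 steer.py | grep -E "eef|ft"
python3 cov.py
```

```text
eef_pos: [541.0, -78.0, 45.4]
ft_force: [-1.1, 0.4, 8.2]
eef_pos: [541.0, -78.0, 39.2]
ft_force: [0.7, -0.1, 4.6]
eef_pos: [541.1, -78.0, 35.2]
ft_force: [1.9, 0.8, 3.8]
eef_pos: [540.9, -77.9, 31.1]
ft_force: [0.2, 0.2, 4.3]
scene c0 172 (array([637.3,  95.2]), array([61.5, 57.3]), 3.9) z [71.8 75.6 88.4] slope [-8.3000e-02 -6.0000e-03  7.4838e+01]
scene c2 71 (array([649.7, -70. ]), array([59.6, 57.1]), 4.9) z [72.2 76.  88.7] slope [-9.4000e-02  2.4000e-02  7.6575e+01]
side c0 469 (array([635.5,  98.6]), array([59.5, 56.6]), 4.7) z [72.6 76.4 90.8] slope [-8.8000e-02 -3.6000e-02  7.5385e+01]
side c2 338 (array([647.4, -66.7]), array([59.1, 54. ]), 4.7) z [72.8 77.  89.8] slope [-9.700e-02 -1.200e-02  7.671e+01]
```

In the tool's units: 20 mm is 0.4, 8 mm is 0.16.

```bash
echo '[0.08,0,0,0,0.05,0.16,0,0.02,0,0.05,0.24,0,0.04,0,0.05,0.32,0,0.06,0,0.05,0.4,0,0.08,0,0.05]' | python3 steer.py | grep -E "eef|ft"
echo '[0.12,0,0,0,0.05,0.24,0,0,0,0.05,0.4,0,0,0,0.05,0.56,0,0,0,0.05,0.72,0,0,0,0.05]' | python3 steer.py | grep -E "eef|ft"
echo '[0,0,-0.7,0,0.05,0,0,-1.4,0,0.05,0,0,-2,0,0.05,0,0,-2,0,0.05,0,0,-2,0,0.05]' | python3 steer.py | grep -E "eef|ft"
python3 cov.py
echo '[-0.06,3.06,0,0,0.05,-0.06,3.06,0,0,0.05,-0.06,3.06,0,0,0.05,-0.06,3.06,0,0,0.05,-0.06,3.06,0,0,0.05]' | python3 steer.py | grep -E "eef|ft"
echo '[-0.06,3.06,0,0,0.05,-0.06,3.06,0,0,0.05,-0.06,3.06,0,0,0.05,-0.06,3.06,0,0,0.05,-0.06,3.06,0,0,0.05]' | python3 steer.py | grep -E "eef|ft"
python3 obs.py
```

```text
eef_pos: [520.2, -79.3, 27.0]
ft_force: [0.2, 0.4, -1.2]
eef_pos: [484.2, -81.9, 27.4]
ft_force: [-0.3, -0.3, -0.3]
eef_pos: [485.2, -82.1, 128.6]
ft_force: [-0.4, 0.6, -1.0]
scene c0 224 (array([633.8,  96. ]), array([66.8, 56.2]), 2.8) z [72.  75.  88.1] slope [-8.300e-02 -1.400e-02  7.458e+01]
scene c2 74 (array([649.7, -70.4]), array([60.5, 56.2]), 3.0) z [71.7 75.7 89.4] slope [-9.6000e-02  3.9000e-02  7.6208e+01]
side c0 474 (array([635.6,  98.2]), array([59.2, 57.3]), 3.8) z [72.7 76.3 90.1] slope [-8.5000e-02 -3.9000e-02  7.5482e+01]
side c2 340 (array([647.2, -67.8]), array([58.8, 62. ]), 3.3) z [73.1 76.9 90. ] slope [-9.3000e-02  1.6000e-02  7.6411e+01]
eef_pos: [475.9, 74.7, 125.8]
ft_force: [-0.4, -0.2, -0.9]
eef_pos: [468.8, 227.3, 125.8]
ft_force: [-0.3, -0.1, -1.2]
[468.8 227.3 125.8] [ 3.141e+00 -2.000e-03 -3.068e+00]
scene 45 [325. 113.] (array([414.6, 329.4]), array([28.6, 21.1]), 1.1) [186. 195. 203.]
scene 153 [321. 139.] (array([507.3, 265.6]), array([40.5, 43.2]), 60.6) [59. 61. 53.]
side 329 [290. 286.] (array([506.4, 267. ]), array([41.4, 42.7]), 48.0) [40. 45. 42.]
side 177 [333. 321.] (array([413.8, 329.8]), array([27.2, 28.2]), 42.6) [216. 215. 219.]
```

```bash
echo '[-0.28,3.36,0,0,0.05,-0.28,3.36,0,0,0.05,-0.28,3.36,0,0,0.05,-0.28,3.36,0,0,0.05,-0.28,3.36,0,0,0.05]' | python3 steer.py | grep -E "eef|ft"
echo '[0,0,0.7,0,0.05,0,0,1.3,0,0.05,0,0,1.76,0,0.05,0,0,1.76,0,0.05,0,0,1.76,0,0.05]' | python3 steer.py | grep -E "eef|ft"
echo '[0,0,0.08,0,0.05,0,0,0.16,0,0.05,0,0,0.24,0,0.05,0,0,0.3,0,0.05,0,0,0.3,0,0.05]' | python3 steer.py | grep -E "eef|ft"
echo '[0,0,0.06,0,0.05,0,0,0.12,0,0.05,0,0,0.18,0,0.05,0,0,0.22,0,0.05,0,0,0.22,0,0.05]' | python3 steer.py | grep -E "eef|ft"
echo '[0,0,0.04,0,0.05,0,0,0.07,0,0.05,0,0,0.07,0,0.05,0,0,0.07,0,0.05]' | python3 steer.py | grep -E "eef|ft"
```

```text
eef_pos: [472.2, 396.3, 126.3]
ft_force: [-0.3, -0.3, -1.5]
eef_pos: [471.9, 390.7, 38.3]
ft_force: [0.5, 0.5, 0.1]
eef_pos: [471.8, 392.2, 24.2]
ft_force: [-0.5, 0.5, -0.7]
eef_pos: [472.7, 392.8, 13.7]
ft_force: [3.0, -0.1, 3.3]
eef_pos: [472.2, 392.6, 10.2]
ft_force: [3.6, -0.1, 4.2]
```

In the tool's units: 3 mm is 0.06, 1.5 mm is 0.03.

```bash
echo '[0,0,0.03,0,0.05,0,0,0.06,0,0.05,0,0,0.06,0,0.05,0,0,0.06,0,0.05]' | python3 steer.py | grep -E "eef|ft"
echo '[0,0,0,0,0.4,0,0,0,0,0.4,0,0,0,0,0.4,0,0,0,0,0.4]' | python3 steer.py
echo '[0,0,-0.8,0,0.4,0,0,-1.6,0,0.4,0,0,-2.4,0,0.4,0,0,-3.2,0,0.4,0,0,-3.2,0,0.4]' | python3 steer.py | grep -E "eef|ft"
python3 obs.py
python3 - <<'E'
from h import *
for n in ["scene","side"]:
    p,W=cloud(n)
    m=mask(p,W,22,33,150,120,(300,600,200,500),(5,50));P=W[m];print(n,m.sum(),rect(P),np.percentile(P[:,2],[5,50,95]))
E
python3 cov.py
```

```text
eef_pos: [471.9, 392.4, 7.0]
ft_force: [2.4, 0.3, 4.3]
t: 38.8
eef_pos: [471.4, 392.2, 6.6]
tcp_rot: [-3.141, -0.001, -3.071]
ft_force: [0.0, 0.0, 0.2]
opening: 0.373
grip_force: 0.0
eef_pos: [473.8, 393.9, 174.4]
ft_force: [1.0, 0.2, -0.9]
[473.8 393.9 174.4] [ 3.136  0.009 -3.071]
scene 66 [324. 114.] (array([416.4, 328.1]), array([26. , 27.2]), 60.1) [170. 175. 181.]
scene 152 [321. 139.] (array([508.2, 265.6]), array([41.2, 42.2]), 69.2) [59. 61. 52.]
side 145 [285. 284.] (array([516.5, 266.7]), array([20.4, 41.8]), 7.0) [44. 49. 47.]
side 33 [339. 321.] (array([402.9, 326.5]), array([ 8.5, 21.7]), 8.3) [217. 216. 221.]
scene 216 (array([458.3, 390.2]), array([100.7,  20.2]), 2.2) [ 7.43096758 21.14417015 24.20704222]
side 642 (array([457.4, 392.4]), array([99.4, 18.3]), 4.2) [ 7.4970281  22.44636023 25.33702749]
scene c0 418 (array([633.9,  95.6]), array([68.5, 55.6]), 2.1) z [72.3 75.1 89.7] slope [-7.7000e-02 -2.0000e-02  7.4751e+01]
scene c2 82 (array([649.3, -70.1]), array([60.6, 56.9]), 3.5) z [71.4 75.5 89.1] slope [-8.9000e-02  2.5000e-02  7.5769e+01]
side c0 198 (array([635.8,  97.6]), array([60.3, 58.9]), 2.3) z [72.  77.4 89.4] slope [-1.0400e-01 -6.0000e-02  7.5899e+01]
side c2 227 (array([647.8, -67. ]), array([59.5, 58.1]), 6.8) z [73.  77.5 90.6] slope [-1.0100e-01 -1.2000e-02  7.6897e+01]
```

In the tool's units: -153 mm is -3.06, -72 mm is -1.44.

```bash
echo '[-1.44,-3.06,0,0,0.5,-1.44,-3.06,0,0,0.5,-1.44,-3.06,0,0,0.5,-1.44,-3.06,0,0,0.5,-1.44,-3.06,0,0,0.5]' | python3 steer.py | grep -E "eef|ft"
echo '[-1.44,-3.06,0,0,0.5,-1.44,-3.06,0,0,0.5,-1.44,-3.06,0,0,0.5,-1.44,-3.06,0,0,0.5,-1.44,-3.06,0,0,0.5]' | python3 steer.py | grep -E "eef|ft"
echo '[0,0,0.8,0,0.5,0,0,0.8,0,0.5,0,0,0.8,0,0.5]' | python3 steer.py | grep -E "eef|ft"
python3 cov.py
python3 - <<'E'
from h import *
print(env.state()["eef_pos"])
for n in ["scene","side","wrist"]:
    p,W=cloud(n);m=mask(p,W,5,22,150,60,(600,680,60,135),(84,100));P=W[m];print(n,m.sum(),rect(P) if m.sum()>4 else 0)
E
```

```text
eef_pos: [556.9, 239.5, 165.3]
ft_force: [-0.4, 0.5, 0.2]
eef_pos: [639.4, 91.7, 165.1]
ft_force: [0.3, -0.5, -0.4]
eef_pos: [635.6, 97.4, 124.7]
ft_force: [0.5, -0.1, 0.6]
scene c0 151 (array([637.9,  95.9]), array([61. , 56.8]), 4.8) z [72.  75.6 88. ] slope [-7.4000e-02 -2.0000e-02  7.4774e+01]
scene c2 68 (array([658.6, -79.1]), array([64. , 45.8]), 27.7) z [71.6 76.  89.1] slope [-1.0100e-01  6.2000e-02  7.6213e+01]
side c0 368 (array([635.4,  98.9]), array([59.2, 53.9]), 4.7) z [72.6 76.4 90.4] slope [-8.3000e-02 -4.0000e-02  7.5447e+01]
side c2 69 (array([625.7, -67.7]), array([14.9, 51.4]), 9.8) z [75.5 77.7 79.6] slope [-9.1000e-02  1.0000e-02  7.6006e+01]
[636.98284171  97.91960118 127.42739838]
scene 78 (array([639. ,  97.7]), array([31.4, 13.5]), 1.5)
side 78 (array([636.5,  98.4]), array([29.2, 16.1]), 9.7)
wrist 714 (array([635.8,  95.8]), array([31.5, 11.7]), 4.2)
```

```bash
echo '[0,-0.01,0.4,0,0.5,0,-0.01,0.7,0,0.5,0,-0.01,0.84,0,0.5,0,-0.01,0.9,0,0.5,0,-0.01,0.9,0,0.5]' | python3 steer.py | grep -E "eef|ft"
echo '[0,0,0,0,0.02,0,0,0,0,0.02,0,0,0,0,0.02,0,0,0,0,0.02,0,0,0,0,0.02]' | python3 steer.py
echo '[0,0,0,0,0.02,0,0,0,0,0.02,0,0,0,0,0.02,0,0,0,0,0.02,0,0,0,0,0.02]' | python3 steer.py
echo '[0,0,-0.2,0,0.02,0,0,-0.6,0,0.02,0,0,-1.2,0,0.02,0,0,-1.6,0,0.02,0,0,-1.6,0,0.02]' | python3 steer.py
```

```text
eef_pos: [637.0, 96.9, 82.0]
ft_force: [-0.3, -0.1, -0.2]
t: 41.68
eef_pos: [637.1, 96.7, 82.2]
tcp_rot: [3.142, 0.001, -3.071]
ft_force: [-0.0, 0.2, -0.1]
opening: 0.21
grip_force: 0.0
t: 42.1
eef_pos: [637.1, 96.6, 81.9]
tcp_rot: [3.142, 0.0, -3.071]
ft_force: [1.0, -0.3, 1.1]
opening: 0.124
grip_force: 30.0
t: 42.52
eef_pos: [638.6, 96.9, 166.8]
tcp_rot: [3.142, 0.007, -3.071]
ft_force: [0.3, -0.0, 0.6]
opening: 0.124
grip_force: 30.0
```

In the tool's units: 48.7 mm is 0.974, -138 mm is -2.76.

```bash
echo '[0.974,-2.76,0,0,0.02,0.974,-2.76,0,0,0.02,0.974,-2.76,0,0,0.02,0.974,-2.76,0,0,0.02,0.974,-2.76,0,0,0.02]' | python3 steer.py | grep -E "eef|ft"
echo '[0.974,-2.76,0,0,0.02,0.974,-2.76,0,0,0.02,0.974,-2.76,0,0,0.02,0.974,-2.76,0,0,0.02,0.974,-2.76,0,0,0.02]' | python3 steer.py | grep -E "eef|ft"
echo '[0.974,-2.76,0,0.183,0.02,0.974,-2.76,0,0.183,0.02,0.974,-2.76,0,0.183,0.02,0.974,-2.76,0,0.183,0.02,0.974,-2.76,0,0.183,0.02]' | python3 steer.py | grep -E "eef|ft"
echo '[0,0,0.8,0,0.02,0,0,1.6,0,0.02,0,0,1.6,0,0.02,0,0,1.6,0,0.02]' | python3 steer.py
```

```text
eef_pos: [596.8, -48.1, 161.6]
ft_force: [0.1, 0.7, -0.1]
eef_pos: [558.2, -188.8, 161.5]
ft_force: [0.1, -0.5, -0.6]
eef_pos: [519.5, -329.5, 161.4]
ft_force: [0.2, -0.1, -0.7]
t: 44.1
eef_pos: [520.2, -324.9, 80.8]
tcp_rot: [3.139, -0.003, 3.03]
ft_force: [0.3, 0.7, -0.6]
opening: 0.124
grip_force: 30.0
```

```bash
python3 -c "
from h import *
p,W=cloud('scene'); show(p,'i_scene.png',(40,110,240,260),4)"
```

```text
(no output)
```

View pics/i_scene.png

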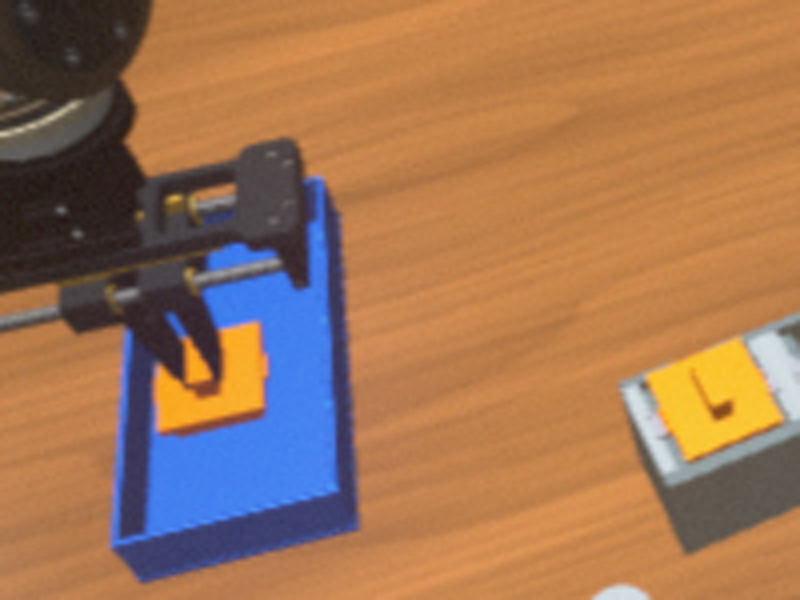

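```bash
echo '[0,0,0.4,0,0.02,0,0,0.76,0,0.02,0,0,0.96,0,0.02,0,0,1,0,0.02,0,0,1,0,0.02]' | python3 steer.py | grep -E "eef|ft"
echo '[0,0,0,0,0.02,0,0,0,0,0.4,0,0,0,0,0.4,0,0,0,0,0.4,0,0,0,0,0.4]' | python3 steer.py
echo '[0,0,-0.8,0,0.4,0,0,-1.6,0,0.4,0,0,-2.4,0,0.4,0,0,-2.4,0,0.4]' | python3 steer.py | grep -E "eef|ft"
echo '[0,0,0,-0.12,0.5,0,0,0,-0.183,0.5,0,0,0,-0.183,0.5]' | python3 steer.py | grep -E "eef|rot"
python3 cov.py | grep c2
python3 - <<'E'
from h import *
print(env.state()["eef_pos"])
for n in ["scene","side"]:
    p,W=cloud(n);m=mask(p,W,5,22,150,60,(610,690,-110,-30),(84,100));P=W[m];print(n,m.sum(),rect(P) if m.sum()>4 else 0)
    m=mask(p,W,5,22,150,60,(400,600,-400,-250),(5,60));P=W[m];print("tub",m.sum(),rect(P) if m.sum()>4 else 0,np.percentile(P[:,2],[5,50,95]))
E
```

```text
eef_pos: [520.9, -326.6, 32.9]
ft_force: [0.0, -0.0, -0.5]
t: 44.98
eef_pos: [520.4, -326.6, 32.2]
tcp_rot: [-3.141, 0.001, 3.029]
ft_force: [-0.8, 0.4, -0.6]
opening: 0.351
grip_force: 0.0
eef_pos: [522.5, -328.2, 159.3]
ft_force: [0.9, 0.4, 0.2]
eef_pos: [520.3, -326.5, 152.1]
tcp_rot: [-3.141, 0.0, -3.069]
[ 520.25479621 -326.52285481  151.81943423]
scene 78 (array([650.7, -69.2]), array([29.5, 12.1]), 4.4)
tub 487 (array([ 521.5, -325.7]), array([55.6, 61.2]), 81.8) [17.04998277 19.52199954 35.63834331]
side 68 (array([648.7, -68.3]), array([30. , 13.7]), 9.3)
tub 205 (array([ 519.7, -324. ]), array([48.9, 56.5]), 86.3) [18.05444489 21.06807989 36.02955292]
  return _methods._mean(a, axis=axis, dtype=dtype,
  ret = ret.dtype.type(ret / rcount)
Traceback (most recent call last):
  File "cov.py", line 7, in <module>
    print(n,nm,m.sum(),rect(P),"z",np.round(np.percentile(P[:,2],[10,50,90]),1),"slope",np.round(k,3))
                                            ~~~~~~~~~~~~~^^^^^^^^^^^^^^^^^^^
IndexError: index -1 is out of bounds for axis 0 with size 0
```

```bash
echo '[-1.464,2.48,0,0,0.5,-1.464,2.48,0,0,0.5,-1.464,2.48,0,0,0.5,-1.464,2.48,0,0,0.5,-1.464,2.48,0,0,0.5]' | python3 steer.py | grep -E "eef|ft"
echo '[-1.464,2.48,0,0,0.5,-1.464,2.48,0,0,0.5,-1.464,2.48,0,0,0.5,-1.464,2.48,0,0,0.5,-1.464,2.48,0,0,0.5]' | python3 steer.py | grep -E "eef|ft"
echo '[0,0,0.54,0,0.5,0,0,0.54,0,0.5,0,0,0.54,0,0.5,0,0,0.54,0,0.5]' | python3 steer.py | grep -E "eef|rot"
python3 - <<'E'
from h import *
print(env.state()["eef_pos"])
for n in ["scene","side","wrist"]:
    p,W=cloud(n);m=mask(p,W,5,22,150,60,(610,690,-110,-30),(84,100));P=W[m];print(n,m.sum(),rect(P) if m.sum()>4 else 0)
E
```

```text
eef_pos: [586.0, -194.1, 151.6]
ft_force: [0.7, 0.5, -0.2]
eef_pos: [650.1, -66.0, 151.4]
ft_force: [0.5, 0.7, -0.5]
eef_pos: [648.9, -70.1, 125.4]
tcp_rot: [-3.142, -0.0, -3.073]
[648.85092426 -70.07502983 125.39838364]
scene 19 (array([654.5, -73.4]), array([28.8, 10. ]), 28.4)
side 65 (array([648.8, -68.1]), array([29.9, 13.4]), 7.7)
wrist 729 (array([647.4, -71.3]), array([31. , 11.5]), 4.0)
```

In the tool's units: 43.5 mm is 0.87, 41 mm is 0.82.

```bash
echo '[0,0,0.4,0,0.5,0,0,0.7,0,0.5,0,0,0.82,0,0.5,0,0,0.87,0,0.5,0,0,0.87,0,0.5]' | python3 steer.py | grep -E "eef|ft"
echo '[0,0,0,0,0.02,0,0,0,0,0.02,0,0,0,0,0.02,0,0,0,0,0.02,0,0,0,0,0.02]' | python3 steer.py | grep -E "eef|grip|open"
echo '[0,0,0,0,0.02,0,0,0,0,0.02,0,0,0,0,0.02,0,0,0,0,0.02,0,0,0,0,0.02]' | python3 steer.py | grep -E "eef|grip|open"
echo '[0,0,-0.2,0,0.02,0,0,-0.6,0,0.02,0,0,-1.2,0,0.02,0,0,-1.6,0,0.02,0,0,-1.6,0,0.02]' | python3 steer.py | grep -E "eef|grip|open"
```

```text
eef_pos: [649.0, -69.0, 81.5]
ft_force: [0.2, -0.4, 0.6]
eef_pos: [649.1, -68.9, 81.7]
opening: 0.209
grip_force: 0.0
eef_pos: [649.3, -69.7, 81.8]
opening: 0.128
grip_force: 30.0
eef_pos: [650.5, -68.9, 166.3]
opening: 0.12
grip_force: 30.0
```

In the tool's units: 127.2 mm is 2.544, -113.5 mm is -2.27.

```bash
echo '[2.544,-2.27,0,0,0.02,2.544,-2.27,0,0,0.02,2.544,-2.27,0,0,0.02,2.544,-2.27,0,0,0.02,2.544,-2.27,0,0,0.02]' | python3 steer.py | grep -E "eef|ft"
echo '[2.544,-2.27,0,0.183,0.02,2.544,-2.27,0,0.183,0.02,2.544,-2.27,0,0.183,0.02,2.544,-2.27,0,0.183,0.02,2.544,-2.27,0,0.183,0.02]' | python3 steer.py | grep -E "eef|ft"
echo '[0,0,0.8,0,0.02,0,0,1.6,0,0.02,0,0,1.6,0,0.02,0,0,1.6,0,0.02]' | python3 steer.py
python3 -c "
from h import *
p,W=cloud('scene'); m=mask(p,W,5,22,150,60,(360,470,-400,-240),(30,110));print(m.sum(),rect(W[m]))"
```

```text
eef_pos: [526.0, -193.9, 161.1]
ft_force: [0.9, 0.1, 0.4]
eef_pos: [407.6, -316.3, 161.1]
ft_force: [0.4, 0.6, -0.9]
t: 49.87
eef_pos: [410.7, -312.3, 80.4]
tcp_rot: [3.139, -0.003, 3.029]
ft_force: [0.2, -0.3, 0.1]
opening: 0.122
grip_force: 30.0
414 (array([ 412.3, -310.5]), array([56.2, 61.6]), 85.5)
```

In the tool's units: 49 mm is 0.98, 47 mm is 0.94.

```bash
echo '[0,0,0.4,0,0.02,0,0,0.76,0,0.02,0,0,0.94,0,0.02,0,0,0.98,0,0.02,0,0,0.98,0,0.02]' | python3 steer.py | grep -E "eef|ft"
echo '[0,0,0,0,0.02,0,0,0,0,0.4,0,0,0,0,0.4,0,0,0,0,0.4,0,0,0,0,0.4]' | python3 steer.py | grep -E "eef|open"
echo '[0,0,-0.8,0,0.4,0,0,-1.6,0,0.4,0,0,-2.4,0,0.4,0,0,-3.2,0,0.4,0,0,-3.2,0,0.4]' | python3 steer.py | grep -E "eef|ft"
echo '[-1.2,3,0,0,0.4,-1.2,3,0,0,0.4,-1.2,3,0,0,0.4,-1.2,3,0,0,0.4,-1.2,3,0,0,0.4]' | python3 steer.py | grep -E "eef|ft"
python3 obs.py
python3 - <<'E'
from h import *
for n in ["scene","side"]:
    p,W=cloud(n)
    m=mask(p,W,5,22,150,60,(300,600,-400,-240),(5,60));k,l,st,ce=cv2.connectedComponentsWithStats(m.astype(np.uint8))
    for j in range(1,k):
        if st[j,4]>30: print(n,rect(W[l==j]),np.percentile(W[l==j][:,2],[5,50,95]))
    m=mask(p,W,22,33,150,120,(300,600,200,500),(5,50));P=W[m];print(n,m.sum(),rect(P))
    show(p,f"z_{n}.png")
E
```

```text
eef_pos: [411.6, -313.3, 33.3]
ft_force: [0.0, 0.2, -0.4]
eef_pos: [411.2, -313.3, 32.7]
opening: 0.348
eef_pos: [412.9, -314.8, 199.3]
ft_force: [1.3, -0.2, 0.5]
eef_pos: [489.4, -166.3, 192.5]
ft_force: [-0.2, -0.1, -0.8]
[ 489.4 -166.3  192.5] [3.141e+00 1.000e-03 3.033e+00]
scene 66 [324. 114.] (array([414.9, 327.3]), array([26.2, 28.1]), 84.2) [178. 183. 187.]
scene 151 [321. 139.] (array([508. , 265.2]), array([40.4, 42.8]), 61.4) [61. 64. 55.]
side 327 [290. 286.] (array([506.7, 266.7]), array([41.6, 42.6]), 39.5) [34. 39. 36.]
side 182 [333. 321.] (array([414.1, 328.8]), array([27. , 27.8]), 46.4) [197. 196. 203.]
scene (array([ 412.2, -311.4]), array([54.8, 62.2]), 84.9) [16.43235498 19.57587583 35.31878278]
scene (array([ 522.1, -326.1]), array([56. , 60.8]), 83.5) [17.0631433  19.7653849  35.74286408]
scene 217 (array([459.7, 391.6]), array([102.9,  19.4]), 2.1)
side (array([ 519.7, -322.1]), array([52.2, 57. ]), 86.3) [18.01346015 21.16376078 36.03704481]
side (array([ 410. , -311.9]), array([51.5, 55.3]), 83.5) [17.52468582 20.98911897 36.42659387]
side 624 (array([457.4, 392.2]), array([99.4, 18.5]), 4.0)
```

View pics/z_scene.png

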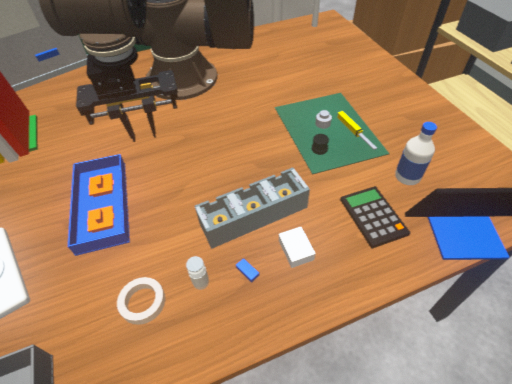

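The final view shows both covers in the tub at (100,184) and (100,219). The weight (324,118), loupe (320,144) and pry tool (357,129) are on the mat, and the bystanders look unmoved. I'm handing it in.

```bash
echo '[0,0,0,0,0.4,0,0,0,0,0.4,0,0,0,0,0.4,0,0,0,0,0.4]' | python3 steer.py | grep t:; python3 -c "
from cell import env; print(env.job_done())"
```

```text
t: 52.12
tcp_rot: [3.142, 0.0, 3.028]
the job is handed in; nothing more can be done
None
```

I handed the job in at 52 s of the 210 s allowed, but the interface returned no verdict: both covers (0 and 2, the only ones present) were pried up and are in the tub, the pry tool is on the mat, and the loupe and weight stand on the mat (the weight was knocked about 6 cm mid-run but stayed upright on it).

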